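# Empty the cut-off machine's catch tray into the tote

### The arm

A 6-joint arm with a two-finger parallel gripper is mounted at the origin on the work surface. World frame = base frame: x ahead of the robot, y to its left, z up, the work surface at z = 0. Lengths are in mm, angles in degrees, forces in N, time in s.
With the tool pointing down it reaches from about 350 to 850 mm from the base axis. Payload 8.1 kg.
Tool frame: the origin (TCP) lies at the very end of the fingers, on their centre line; the grasp point (between the pads) lies 19 mm behind it (r.grip_depth is the distance from the TCP to the grasp point, in mm); z points along the fingers, y is the direction in which the jaws open and shut (so a half turn about z gives the same grasp; the last joint's range is limited). The gripper opens to 85 mm and grips with 20 to 120 N. Pads are 22 mm wide; open, the fingers measure 114 mm over their backs; the gripper's body (76 mm by 85 mm) begins 54 mm behind the grasp point. The pads swing forward as they close: fully open they stand 13 mm farther back than shut.
Start: joints at [62.258, 7.471, 85.268, -0, 87.261, -4.893], TCP at [232.967, 552.93, 231.292] pointing down, gripper open.
Joint ranges: [-169.43, 169.43], [-51.17, 129.36], [1.28, 143.12], [-76.62, 256.62], [0, 156.53], [-152.29, 152.29]. Speed limits (degrees/s): [136.94, 136.94, 159.86, 180, 180, 180].

### API

Orientations are given as [roll, pitch, yaw] about the fixed x, y, z axes, in that order (R = Rz(yaw) Ry(pitch) Rx(roll)).
In Python, from bench import status, viewer, hand_in, r gives the robot as it stands.
- The arm moves only by the shell command python3 -m crank 'ROWS' [OPENING] [FORCE]. ROWS is a JSON object of lists of equal length, an entry for each row: "slide": the shift along the tool's x, y, z in m, a list of three; "twist": the turn about the tool's z in rad. A call has 1 to 8 rows; each row shifts and turns the commanded pose from where the row before left it, along the tool's axes as they then stand; what a row does not reach is not made up. A row lasts 1/10 s, in which the tool goes at most 50 mm and 8.59 degrees, less where a joint would pass 70% of its speed; a pose out of reach is approached as far as the arm can. A call with a gripper value outside its range is refused whole. OPENING is the closure, from 0 (fully open) to 1 (shut), set as the call begins (- or left out, the last holds). The fingers move at their own pace and stop on an object; FORCE is the grip in N (left out, the last holds). Time passes only in rows, so rows that do not move let the fingers close. It gives the time, the measured TCP pose, the force and the opening at its end, in the units of the state.
- status.sense(): the state, without advancing time (a new reading comes with each control period).
- viewer.snapshot(name): name is "side" or "top" or "wrist"; returns a dict with "img" (420x560x3 uint8, red, green, blue), "fx", "fy", "cx", "cy" (pixels), "k1" (the pictures are not rectified: a ray, as slopes to the right and down, at radius r is drawn at 1 + k1 r^2 times it, then the intrinsics apply), "R" (3x3) and "t" (3): a world point X has camera coordinates R X + t; the wrist camera has in their place "hand_eye" (4x4, takes a point from camera to tool coordinates, whose origin is the TCP and whose axes are the flange's). Camera axes: x right, y down, z forward; pixel columns grow to the right and rows downward; lengths in mm; the calibration is good to about 2 mm. A picture is of the moment at which its call begins: read the wrist's pose just before it. There is no depth.
- hand_in(): hands the job in, once; it reports no verdict.
The state is a dict: "time": time; "joint_pos": joint angles; "qd": joint speeds; "joint_efforts": joint torques, N m; "tool_pos": TCP position; "tcp_rot": TCP orientation; "ft_force": force on the tool from outside, world axes, zero at the start; "wrist_torque": the same for the moment, N m; "finger_gap": finger opening in mm.
Only numpy, scipy, OpenCV 4.12 (cv2) and the standard library are available. Lean on these libraries where they do the work, as an engineer would, in place of code of your own. Each camera call takes 0.05 s, during which the arm holds its last target.

### The job

Slide the wooden tote on the bench squarely up against the outlet end of the machine bed, centred under the lip of the catch tray. Then drive the orange wedge, thin end first, under the tray's rear edge until the tray is fully tipped and the wedge jams tight and stays there when let go, so that the dowels roll into the tote, and sweep what stays behind over the lip: all three dowels and the block must end in the tote, still in its place. Leave the glue jar, the brush tin and the white cup where they are.

Things in the scene. Friction and masses are not known exactly. Their poses are not given: they have to be found in the camera images.
- bed: brown wooden machine bed, fixed: 80 mm high, x -90 to 90, y -100 (outlet end face) to 170 mm; origin at bench height. y runs from the outlet end to the rear, z up; yaw differs per start. A tilting catch tray is hinged over it. Behind the tray its bare top (y 70 to 170) is the ledge the wedge slides on. A green housing 190 mm high stands at x 110 to 310, y -35 to 155. Bed frame used below
- tray (a joint): tilt of the aluminium catch tray, rad: 0 = at rest, sloping 0.05 rad down to the rear; 0.15 = on its hard stop, sloping 0.10 rad down to the lip. Hinge axis along bed x at y -90, z 97 mm. About 2 to 3 N lifts its rear edge; it falls back unless propped. At tilt q and bed y the floor's top is 102 + (q - 0.05)(y + 90) mm over the bench
- lip (a point): middle of the tray's open lip with the tray level (bed y -130, z 102 mm), 30 mm beyond the bed's end face. The tray is 180 mm wide (x), 200 long, sheet 5 mm, 18 mm walls at both sides and the rear, none at the lip. A divider at bed x -20 makes a near lane (x -85 to -22, with the block) and a far lane (x -18 to 85, with the dowels)
- gap (a point): middle of the slot under the tray's rear edge, on the bed's top face (bed x 0, y +70, z 80 mm). The slot is open to +y, 180 mm wide, 9 mm high with the tray at rest and 33 mm high with the tray on its stop
- wedge_butt (a point): centre of the thick end of the orange plastic wedge, half-way up (19 mm), a good place to grip. Its axes turn with the wedge: the thin tip points to its -y, 145 mm from here. Wedge 40 mm wide (x), 160 long, flat underside; 4 mm high at the tip, rising evenly over 130 mm to 38 mm; the last 30 mm are 38 mm high. 120 g; friction about 0.6 holds it once driven in
- wedge: the same wedge; origin at the middle of its underside, 65 mm from wedge_butt towards the tip
- tote_center (a point): centre of the open light-wood tote, half-way up (27.5 mm over the bench). Tote 240 (x) x 160 (y) x 55 mm high, walls and floor 9 mm, 0.5 kg, loose on the bench. Pushed home squarely, its +y wall touches the bed's outlet end face and its centre is at bed x 0, y -180
- glue: bystander: white glue jar 60 mm wide, 110 high; origin under its centre
- brush_tin: bystander: steel tin 72 mm wide, 100 high, with brushes up to 210; origin under its centre
- pot: bystander: small white cup 60 mm wide, 45 high; origin under its centre
- dowel0_center (a point): centre of wooden dowel 0 with a red band: 24 mm thick, 80 long (its x), 35 g; they lie across the far lane side by side at its rear wall and roll easily
- dowel0: the same dowel 0; origin on its side, 12 mm from the centre
- dowel1_center (a point): centre of wooden dowel 1 with a red band: 24 mm thick, 80 long (its x), 35 g; they lie across the far lane side by side at its rear wall and roll easily
- dowel1: the same dowel 1; origin on its side, 12 mm from the centre
- dowel2_center (a point): centre of wooden dowel 2 with a red band: 24 mm thick, 80 long (its x), 35 g; they lie across the far lane side by side at its rear wall and roll easily
- dowel2: the same dowel 2; origin on its side, 12 mm from the centre
- block_center (a point): centre of the blue wooden block 36 (x) x 26 (y) x 22 mm high, 40 g, in the near lane; it does not roll nor slide by itself on the tipped tray (friction about 0.6)
- block: the same block; origin under its centre
Things that resemble listed ones, but are neither listed nor needed, are in the scene too. Leave any pink, purple or turquoise look-alike of the dowel2 alone.

How it is judged:
By the outcome, as a careful person would: the job done as asked, in the order asked, and still so for the second after the job is handed in, with the robot touching nothing.
It also fails if it takes over 69 s, if anything falls off the work surface, if the arm or the gripper's body presses on something with over 40 N, if the wrist force passes 120 N, or if a joint passes its speed limit or range.

## Working session

There is one attempt and no reset: what is moved stays moved. The work goes in short steps, Python scripts to look and compute and a shell command to move; the robot and the scene stay as the last step left them, time stands still between calls to the robot, and variables do not carry over. Pictures are saved under pics/ and viewed, and the job is handed in when it is done.

```bash
ls; mkdir -p pics
python3 - <<'E'
from bench import status, viewer, r
import cv2
s=status.sense();print(s)
for n in ("side","top","wrist"):
    d=viewer.snapshot(n)
    cv2.imwrite(f"pics/a_{n}.png",d["img"][:,:,::-1])
    print(n,{k:v for k,v in d.items() if k!="img"})
E
```

```text
pics
{'time': 0.0, 'joint_pos': array([ 6.22589098e+01,  7.51443608e+00,  8.53301884e+01, -7.45255075e-04,
        8.72606384e+01, -4.89425112e+00]), 'qd': array([-0.03575999,  0.04929535, -0.05092163,  0.03559443, -0.092276  ,
       -0.05982024]), 'joint_efforts': array([ 4.76998393e-04, -5.69390881e+01, -5.00555170e+01,  1.11206832e-04,
        1.42000912e-02,  1.49453024e-05]), 'tool_pos': array([232.69996461, 552.44138043, 230.24271548]), 'tcp_rot': array([-1.79895057e+02, -8.23908150e-03,  1.57153190e+02]), 'ft_force': array([ 0.07186637,  0.13232746, -0.44340177]), 'wrist_torque': array([ 0.0036872 ,  0.03079287, -0.01568339]), 'finger_gap': 85.57177603910894}
side {'fx': 519.9368241817488, 'fy': 519.9368241817488, 'cx': 284.8907440579737, 'cy': 200.9296680075431, 'k1': -0.11104763232925734, 'R': array([[ 0.81681815, -0.57683097, -0.00861056],
       [-0.39252432, -0.54476992, -0.74104682],
       [ 0.42276798,  0.60868035, -0.67139815]]), 't': array([-431.94216759,  337.19758344,  989.07917684])}
top {'fx': 488.5763416900101, 'fy': 488.5763416900101, 'cx': 277.0666366246875, 'cy': 213.29699919661098, 'k1': 0.04065457475750015, 'R': array([[ 7.96911536e-03, -9.99968246e-01, -9.17751741e-06],
       [-9.98945073e-01, -7.96054625e-03, -4.52257685e-02],
       [ 4.52242594e-02,  3.69577203e-04, -9.98976791e-01]]), 't': array([  64.44836265,  571.763654  , 1261.20590301])}
wrist {'fx': 294.40923220745225, 'fy': 294.40923220745225, 'cx': 280.8881998557152, 'cy': 212.06330359892678, 'k1': -0.0588202437362423, 'hand_eye': array([[-4.01467000e-04, -9.60218853e-01, -2.79248265e-01,
         7.03916081e+01],
       [ 9.99999688e-01, -1.95501393e-04, -7.65421952e-04,
        -4.14836039e-01],
       [ 6.80379164e-04, -2.79248485e-01,  9.60218632e-01,
        -1.42375169e+02],
       [ 0.00000000e+00,  0.00000000e+00,  0.00000000e+00,
         1.00000000e+00]])}
```

View pics/a_side.png

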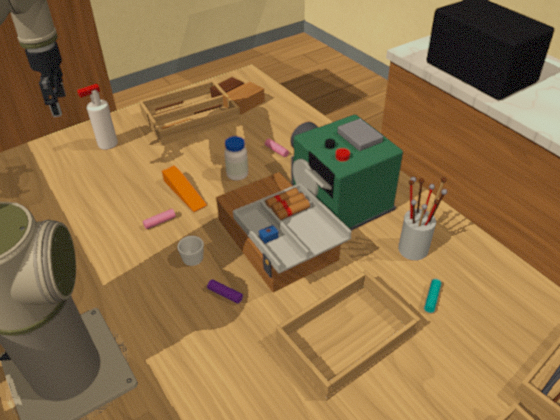

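View pics/a_top.png

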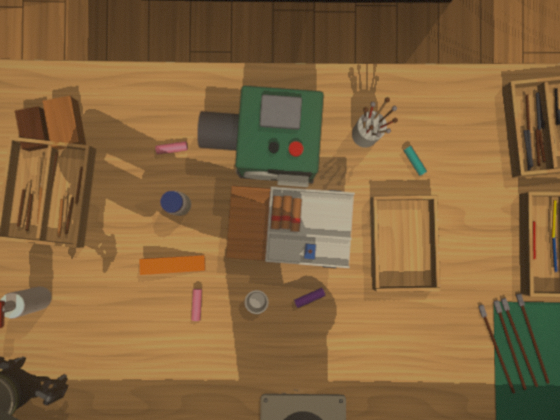

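View pics/a_wrist.png

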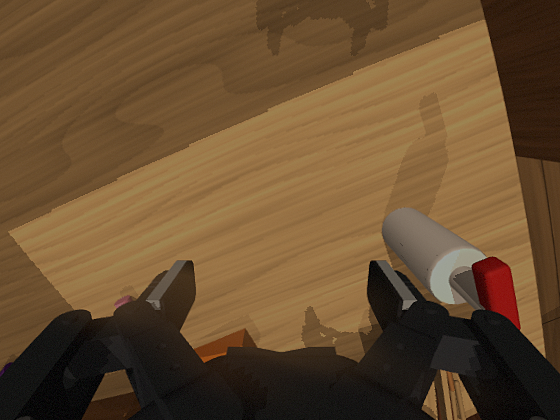

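The side and top views show the tray and bed in the centre, with the tote to the right at about (405,243) in top and the wedge to the left at about (172,265). The glue jar is at (175,204), the cup at (256,302) and the tin at (368,130). I'll zoom in to measure.

```bash
cat > h.py <<'E'
import numpy as np, cv2
from scipy.spatial.transform import Rotation as Ro
from bench import status, viewer, r
def cam(d,s=None):
    if "R" in d: return d["R"],d["t"]
    T=np.eye(4);T[:3,:3]=Ro.from_euler('xyz',s["tcp_rot"],degrees=True).as_matrix();T[:3,3]=s["tool_pos"]
    M=np.linalg.inv(T@d["hand_eye"]);return M[:3,:3],M[:3,3]
def K(d): return np.array([[d["fx"],0,d["cx"]],[0,d["fy"],d["cy"]],[0,0,1]])
def proj(d,X,s=None):
    R,t=cam(d,s); return cv2.projectPoints(np.asarray(X,float).reshape(-1,3),cv2.Rodrigues(R)[0],t,K(d),np.array([d["k1"],0,0,0,0.]))[0].reshape(-1,2)
def p2w(d,uv,z,s=None):
    R,t=cam(d,s)
    n=cv2.undistortPoints(np.asarray(uv,float).reshape(-1,1,2),K(d),np.array([d["k1"],0,0,0,0.])).reshape(-1,2)
    D=np.c_[n,np.ones(len(n))]@R; C=-R.T@t
    z=np.broadcast_to(z,len(n)); return C+D*((z-C[2])/D[:,2])[:,None]
def zoom(img,x0,y0,x1,y1,name):
    f=min(800/(x1-x0),600/(y1-y0)); 
    cv2.imwrite(name,cv2.resize(img[y0:y1,x0:x1,::-1],None,fx=f,fy=f,interpolation=cv2.INTER_CUBIC)); print(name,f)
E
python3 - <<'E'
from h import *
import pickle
a=viewer.snapshot("top");b=viewer.snapshot("side");pickle.dump((a,b),open("s0.pkl","wb"))
zoom(a["img"],130,160,370,320,"pics/b1.png")
zoom(a["img"],350,180,450,300,"pics/b2.png")
zoom(b["img"],120,130,360,310,"pics/b3.png")
E
```

```text
pics/b1.png 3.3333333333333335
pics/b2.png 5.0
pics/b3.png 3.3333333333333335
```

View pics/b1.png

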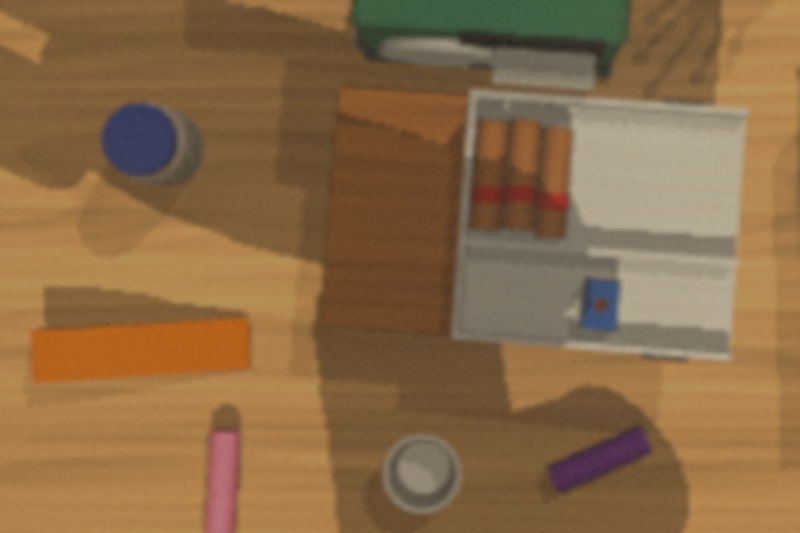

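View pics/b2.png

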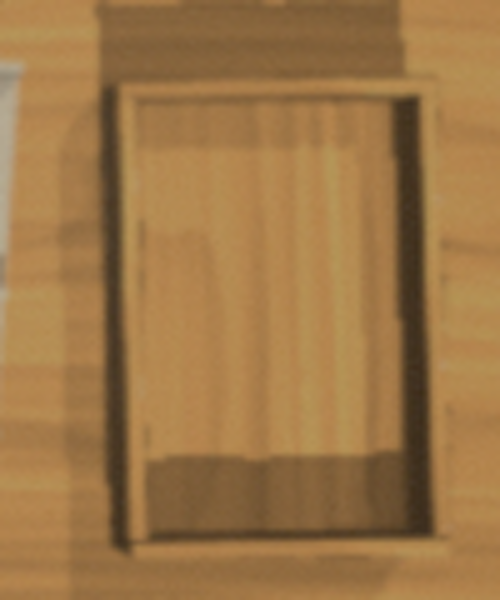

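View pics/b3.png

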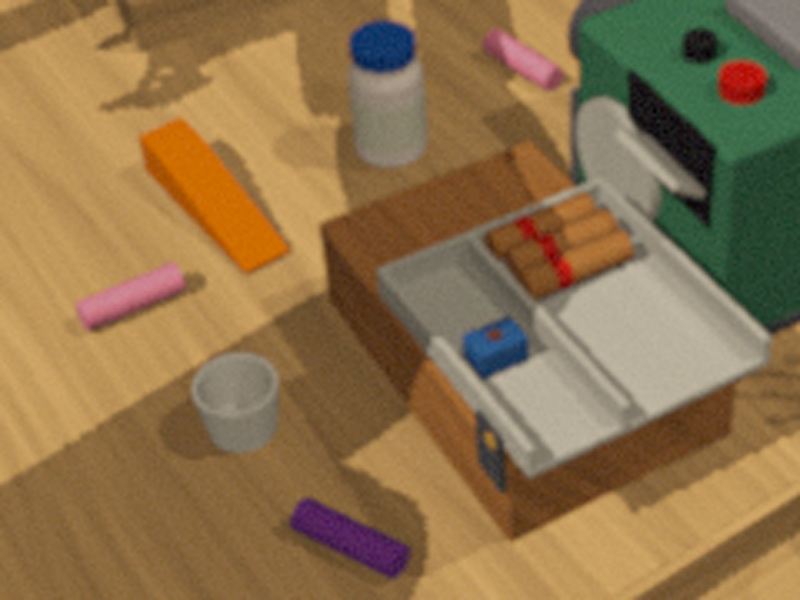

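The wedge's thick end is to the left, so its tip already points at the bed. Next I fit poses from the corner pixels.

```bash
cat > fit.py <<'E'
from h import *
from scipy.optimize import least_squares
def fit(obs,x0):
    # obs: list (cam,uv,localXYZ)
    def f(p):
        c,s=np.cos(p[2]),np.sin(p[2]);o=[]
        for d,uv,L in obs:
            X=[p[0]+c*L[0]-s*L[1],p[1]+s*L[0]+c*L[1],L[2]]
            o+=list(proj(d,X)[0]-uv)
        return np.array(o)
    q=least_squares(f,x0,loss='soft_l1'); return q.x,f(q.x).reshape(-1,2)
E
python3 - <<'E'
from fit import *
import pickle
a,b=pickle.load(open("s0.pkl","rb"))
A=lambda u,v:(a,np.array([130+u/3.3333,160+v/3.3333]))
B=lambda u,v:(b,np.array([120+u/3.3333,130+v/3.3333]))
C=lambda u,v:(a,np.array([350+u/5,180+v/5]))
np.set_printoptions(precision=2,suppress=True)
zw=lambda y:102-.05*(y+90)+18
bed=[(*A(338,88),(90,170,80)),(*A(318,328),(-90,170,80)),(*B(323,230),(-90,170,80)),(*B(530,142),(90,170,80)),(*B(515,537),(-90,-100,0)),
(*A(747,110),(90,-130,zw(-130))),(*A(729,358),(-90,-130,zw(-130))),(*A(470,90),(90,70,zw(70))),(*A(452,338),(-90,70,zw(70)))]
for n,o,x0 in (("bed",bed,[500,0,0]),
 ("wedge",[(*A(248,318),(20,-80,4)),(*A(250,371),(-20,-80,4)),(*A(32,330),(20,80,38)),(*A(33,383),(-20,80,38)),(*B(245,270),(-20,-80,2)),(*B(288,247),(20,-80,2)),(*B(140,135),(-20,80,38)),(*B(182,120),(20,80,38))],[450,250,0]),
 ("tote",[(*C(118,85),(120,80,55)),(*C(438,80),(120,-80,55)),(*C(130,548),(-120,80,55)),(*C(447,545),(-120,-80,55))],[500,-250,0])):
    p,res=fit(o,x0); print(n,p[:2],np.degrees(p[2])); print(res.tolist() and np.round(res,1).tolist())
for n,uv,z in (("glue",(139,140),110),("pot",(422,473),45)): print(n,p2w(a,[A(*uv)[1]],z))
print("tin",p2w(a,[(367,133)],50))
E
```

```text
bed [537.01  19.54] -3.508520206356631
[[-0.5, -1.3], [0.2, -0.6], [-3.2, -1.3], [-1.3, -0.2], [-2.7, 3.7], [0.5, -1.1], [1.2, 0.1], [0.1, -0.4], [0.2, -0.1]]
wedge [437.65 336.59] 3.0797160457748505
[[0.1, -0.7], [0.1, -1.3], [-0.3, -0.8], [-0.1, -0.9], [-0.6, 2.0], [-0.2, 2.2], [-1.2, 0.9], [-0.8, -0.4]]
tote [ 498.42 -256.21] 0.9819712349305563
[[0.0, -1.8], [-0.1, -1.5], [-0.5, 1.4], [0.6, 1.6]]
glue [[592.03 322.79 110.  ]]
pot [[346.05 118.74  45.  ]]
tin [[ 775.9  -158.22   50.  ]]
```

```bash
cat >> h.py <<'E'
def go(x=None,y=None,z=None,psi=None):
    s=status.sense();p=s["tool_pos"];ps=s["tcp_rot"][2]
    T=[p[i] if v is None else v for i,v in enumerate((x,y,z))]
    tp=ps if psi is None else psi
    tw=-((tp-ps+180)%360-180); 
    d=np.array(T)-p; q=np.radians(tp)
    sl=[d[0]*np.cos(q)+d[1]*np.sin(q), d[0]*np.sin(q)-d[1]*np.cos(q), -d[2]]
    print("t",round(s["time"],1),"at",np.round(p,1),np.round(s["tcp_rot"],2),"F",np.round(s["ft_force"],1),"gap",round(s["finger_gap"],1),"\n twist",round(np.radians(tw),3),"slide_m",np.round(np.array(sl)/1e3,4),"len",round(float(np.linalg.norm(sl)),1))
E
python3 -m crank '{"slide":[[0,0,0],[0,0,0],[0,0,0],[-0.01,-0.045,0],[-0.01,-0.045,0],[-0.01,-0.045,0],[-0.01,-0.045,0],[-0.01,-0.045,0]],"twist":[-0.139,-0.139,-0.138,0,0,0,0,0]}' 0
python3 - <<'E'
from h import *
go(440,-290,230,181)
E
```

```text
time: 1.05
tool_pos: [286.8, 327.2, 231.1]
tcp_rot: [-180.0, 0.0, -179.0]
ft_force: [1.6, 0.0, 0.4]
finger_gap: 84.9
t 1.1 at [286.8 327.2 231.1] [-1.8000e+02  1.0000e-02 -1.7898e+02] F [1.6 0.  0.4] gap 84.9 
 twist 0.0 slide_m [-0.1424 -0.6197  0.0011] len 635.9
```

```bash
python3 -m crank '{"slide":[[-0.011,-0.048,0],[-0.011,-0.048,0],[-0.011,-0.048,0],[-0.011,-0.048,0],[-0.011,-0.048,0],[-0.011,-0.048,0],[-0.011,-0.048,0],[-0.011,-0.048,0]],"twist":[0,0,0,0,0,0,0,0]}' 
python3 -m crank '{"slide":[[-0.011,-0.048,0],[-0.011,-0.048,0],[-0.011,-0.048,0],[-0.011,-0.048,0],[-0.011,-0.044,0],[0,0,0]],"twist":[0,0,0,0,0,0]}'
python3 - <<'E'
from h import *
import pickle
s=status.sense();d=viewer.snapshot("wrist");pickle.dump((s,d),open("s1.pkl","wb"))
zoom(d["img"],0,0,560,420,"pics/c.png");go()
E
```

```text
time: 1.85
tool_pos: [381.5, -55.8, 231.6]
tcp_rot: [-180.0, 0.1, -179.0]
ft_force: [1.5, 0.0, 0.3]
finger_gap: 85.1
time: 2.45
tool_pos: [440.2, -293.1, 229.5]
tcp_rot: [180.0, -0.1, -179.2]
ft_force: [-0.7, 0.8, -0.1]
finger_gap: 85.3
pics/c.png 1.4285714285714286
t 2.5 at [ 440.  -290.6  229.9] [ 1.7991e+02 -1.2000e-01 -1.7920e+02] F [-0.3  0.3  0.1] gap 85.5 
 twist -0.0 slide_m [-0.  0. -0.] len 0.0
```

View pics/c.png

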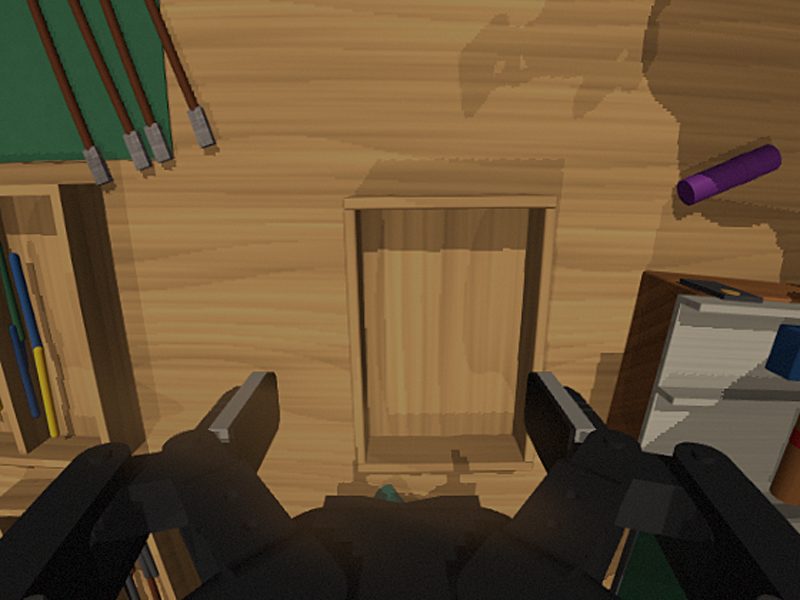

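The wrist view shows the tote's rim corners at about (344,197), (558,197), (357,472) and (532,471), and the bed's near outlet corner at (645,271).

Run:
```python
from h import *
import pickle
s,d=pickle.load(open("s1.pkl","rb"))
np.set_printoptions(precision=1,suppress=True)
f=1.42857
w=p2w(d,np.array([(344,197),(558,197),(357,472),(532,471)])/f,55,s);print(w,w.mean(0))
for i,j in ((0,1),(2,3),(0,2),(1,3)): v=w[j]-w[i];print(np.linalg.norm(v),np.degrees(np.arctan2(v[1],v[0])))
print(p2w(d,np.array([(645,271)])/f,80,s))
c,S=np.cos(np.radians(-3.5)),np.sin(np.radians(-3.5)); print(537+c*-90-S*-100,19.5+S*-90+c*-100)
```

```text
[[ 380.8 -336.7   55. ]
 [ 378.2 -178.7   55. ]
 [ 619.7 -331.3   55. ]
 [ 617.5 -173.6   55. ]] [ 499.1 -255.1   55. ]
158.0163593211518 90.9320736878347
157.70840530427176 90.7952096459192
238.99824167068792 1.2875737755128622
239.37324473039928 1.2131968997267992
[[ 427.8 -118.1   80. ]]
441.0630141885463 -74.81911128404957
```

Run:
```python
from h import *
import pickle
s,d=pickle.load(open("s1.pkl","rb"))
im=cv2.resize(d["img"][:,:,::-1],None,fx=2,fy=2,interpolation=cv2.INTER_CUBIC)
def W(p,L):
    c,S=np.cos(np.radians(p[2])),np.sin(np.radians(p[2])); return [p[0]+c*L[0]-S*L[1],p[1]+S*L[0]+c*L[1],L[2]]
bed=(537,19.5,-3.5)
for L in ((-90,-100,80),(-90,-100,0),(90,-100,0),(90,-100,80)):
    uv=proj(d,W(bed,L),s)[0]*2; print(L,uv/2*1.4286)
    if 0<uv[0]<1120: cv2.circle(im,tuple(int(v) for v in uv),5,(0,0,255),1)
for L in ((-90,-130,104+18),(-90,-130,104),(90,-130,104)):
    uv=proj(d,W(bed,L),s)[0]*2
    cv2.circle(im,tuple(int(v) for v in uv),5,(255,0,0),1)
cv2.imwrite("pics/c2.png",im[300:800,700:1120])
```

```text
(-90, -100, 80) [697.72771685 289.71920522]
(-90, -100, 0) [640.14968644 268.13176722]
(90, -100, 0) [599.62743565 438.44898385]
(90, -100, 80) [639.86653918 491.66163561]
```

View pics/c2.png

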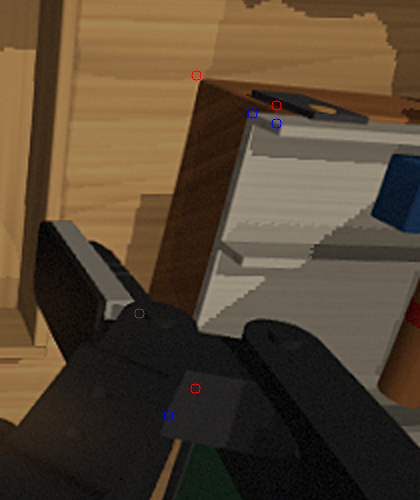

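Run:
```python
from h import *
import pickle
s,d=pickle.load(open("s1.pkl","rb"))
np.set_printoptions(precision=1,suppress=True)
P=np.array([((700+203)/2,(300+80)/2),((700+153)/2,(300+290)/2)])
w=p2w(d,P,0,s);print(w); v=w[1]-w[0]; print(np.degrees(np.arctan2(v[1],v[0])))
print(p2w(d,[((700+256)/2,(300+117)/2)],[122],s), p2w(d,[((700+200)/2,(300+330)/2)],[104],s))
```

```text
[[444.1 -69.6   0. ]
 [600.6 -78.9   0. ]]
-3.3708183650859307
[[ 436.3 -115.3  122. ]] [[ 561.3 -108.4  104. ]]
```

```bash
python3 -m crank '{"slide":[[-0.03,-0.02,0.04],[-0.03,-0.019,0.04],[0,0,0.045],[0,0,0.045],[0,0,0.035],[0,0,0],[0,0,0]],"twist":[0,0,0,0,0,0,0]}'
python3 - <<'E'
from h import *
s=status.sense();d=viewer.snapshot("wrist");zoom(d["img"],0,0,560,420,"pics/d.png");go(500,-330.6,22,181.05)
E
```

```text
time: 3.2
tool_pos: [497.0, -323.0, 32.5]
tcp_rot: [180.0, -0.0, -179.0]
ft_force: [0.7, 0.2, 0.5]
finger_gap: 85.4
pics/d.png 1.4285714285714286
t 3.2 at [ 498.2 -324.2   34.2] [-1.7991e+02  1.2000e-01 -1.7897e+02] F [-0.2 -0.3  0.9] gap 85.3 
 twist -0.0 slide_m [-0.0017 -0.0064  0.0122] len 13.9
```

View pics/d.png

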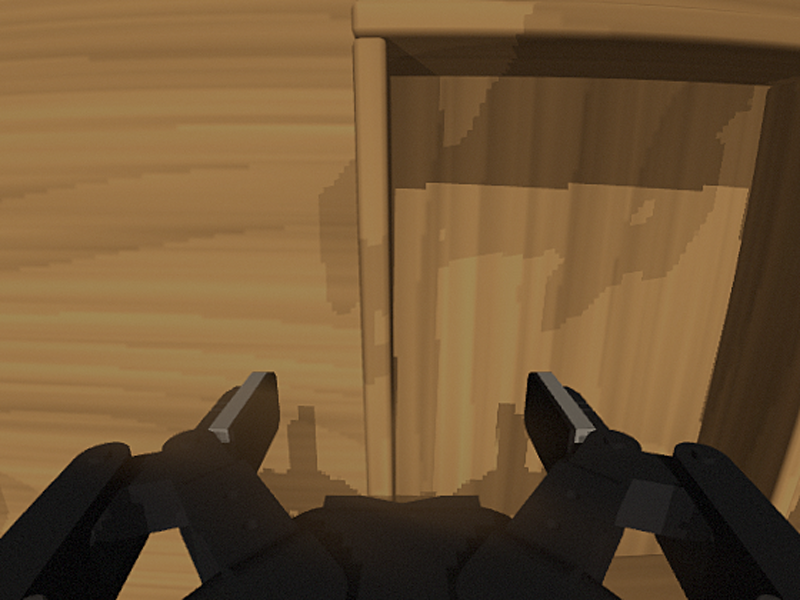

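The wall is between the fingers at px x≈375. I'll lower, centre and grip.

```bash
python3 -m crank '{"slide":[[-0.002,-0.0064,0.012],[0,0,0]],"twist":[0,0]}' 
python3 -m crank '{"slide":[[0,0,0],[0,0,0],[0,0,0],[0,0,0],[0,0,0],[0,0,0],[0,0,0],[0,0,0]],"twist":[0,0,0,0,0,0,0,0]}' 1 60
python3 - <<'E'
from h import *
go(); np.set_printoptions(precision=1,suppress=True)
E
```

```text
time: 3.45
tool_pos: [500.0, -331.6, 20.8]
tcp_rot: [-179.9, 0.1, -179.0]
ft_force: [-0.6, 0.3, -0.1]
finger_gap: 85.2
time: 4.25
tool_pos: [499.2, -330.5, 20.0]
tcp_rot: [-180.0, 0.0, -179.0]
ft_force: [-0.7, 0.1, 2.3]
finger_gap: 8.3
t 4.2 at [ 499.2 -330.5   20. ] [-179.99    0.   -179.01] F [-0.7  0.1  2.3] gap 8.3 
 twist -0.0 slide_m [-0.  0. -0.] len 0.0
```

```bash
python3 -m crank '{"slide":[[-0.0028,0.009,0],[-0.0028,0.009,0],[-0.0028,0.009,0],[-0.0028,0.009,0],[-0.0028,0.009,0],[-0.0028,0.009,0],[-0.0028,0.009,0],[-0.0028,0.009,0]],"twist":[0.0096,0.0096,0.0096,0.0096,0.0096,0.0096,0.0096,0.0096]}' 
python3 -m crank '{"slide":[[0,0,0],[0,0,0]],"twist":[0,0]}'
python3 - <<'E'
from h import *
go(522.3,-233.1,None,176.6)
import pickle
s=status.sense();d=viewer.snapshot("wrist");pickle.dump((s,d),open("s2.pkl","wb"));zoom(d["img"],0,0,560,420,"pics/e.png")
E
```

```text
time: 5.05
tool_pos: [523.0, -258.1, 20.0]
tcp_rot: [-180.0, 0.0, 176.5]
ft_force: [-1.5, -4.8, 3.9]
finger_gap: 8.5
time: 5.25
tool_pos: [523.5, -256.8, 20.0]
tcp_rot: [179.9, 0.0, 176.6]
ft_force: [1.6, 5.3, 6.1]
finger_gap: 8.5
t 5.2 at [ 523.5 -256.8   20. ] [1.7987e+02 5.0000e-02 1.7662e+02] F [1.6 5.3 6.1] gap 8.5 
 twist 0.0 slide_m [ 0.0026  0.0236 -0.    ] len 23.8
pics/e.png 1.4285714285714286
```

View pics/e.png

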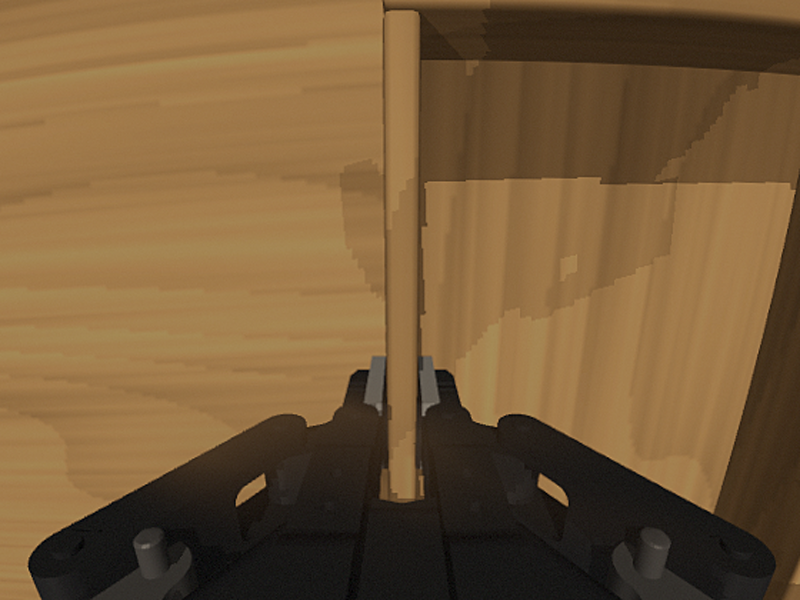

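Run:
```python
from h import *
import pickle
a=viewer.snapshot("top");b=viewer.snapshot("side");pickle.dump((a,b),open("s3.pkl","wb"))
zoom(a["img"],220,170,440,320,"pics/f1.png")
zoom(b["img"],200,150,440,330,"pics/f2.png")
```

```text
pics/f1.png 3.6363636363636362
pics/f2.png 3.3333333333333335
```

View pics/f1.png

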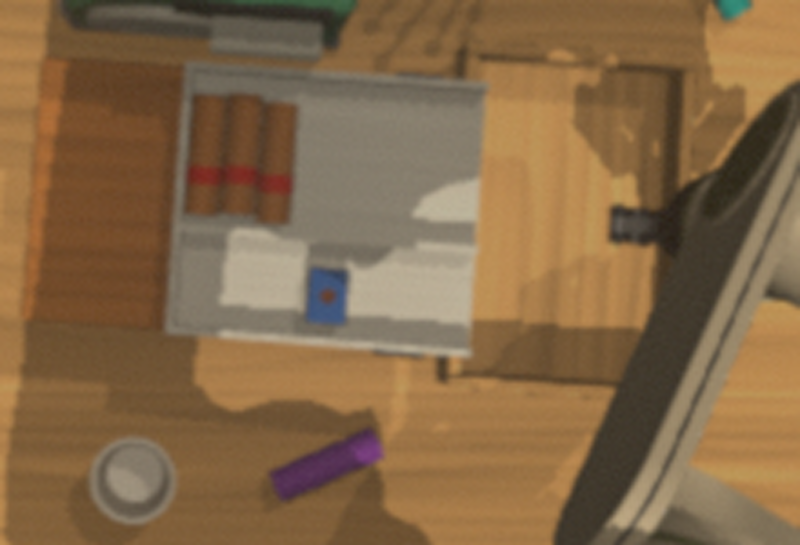

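View pics/f2.png

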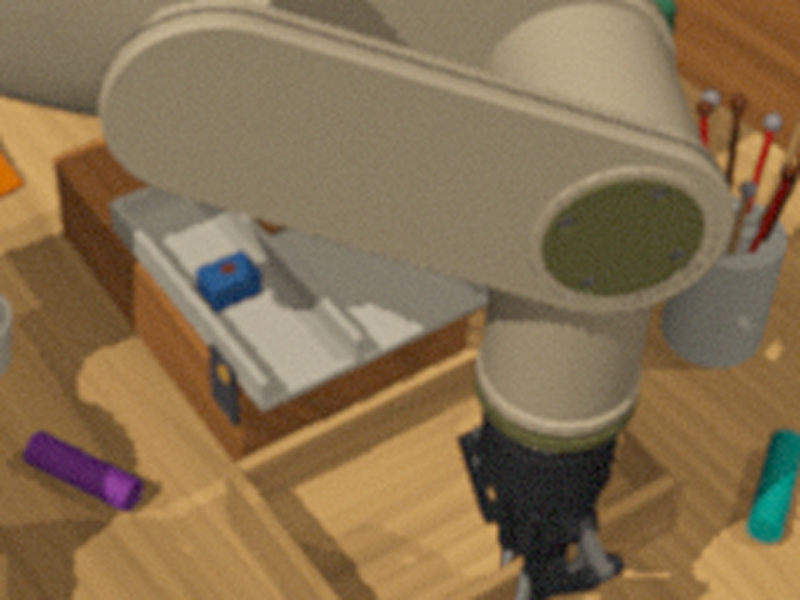

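Run:
```python
from h import *
import pickle
a,b=pickle.load(open("s3.pkl","rb"))
def W(p,L):
    c,S=np.cos(np.radians(p[2])),np.sin(np.radians(p[2])); return [p[0]+c*L[0]-S*L[1],p[1]+S*L[0]+c*L[1],L[2]]
g=np.array(W((0,0,-3.4),(-1,-75.5,0)))[:2]; tc=np.array([523.5,-256.8])-g; print(tc)
tote=(*tc,-3.4); bed=(538.5,22,-3.4)
f=3.63636
for d,n,x0,y0,x1,y1,f in ((a,"g1",220,170,440,320,3.63636),(b,"g2",200,150,440,330,3.3333)):
    im=cv2.resize(d["img"][y0:y1,x0:x1,::-1],None,fx=f,fy=f,interpolation=cv2.INTER_CUBIC)
    def poly(p,P,col):
        q=[(proj(d,W(p,L))[0]-(x0,y0))*f for L in P]; cv2.polylines(im,[np.round(q).astype(int)],True,col,1)
    poly(tote,[(120,80,55),(120,-80,55),(-120,-80,55),(-120,80,55)],(0,0,255))
    poly(bed,[(90,170,80),(90,-100,80),(-90,-100,80),(-90,170,80)],(255,0,0))
    poly(bed,[(90,-100,0),(90,-100,80),(-90,-100,80),(-90,-100,0)],(255,0,0))
    poly(bed,[(90,70,112),(90,-130,122),(-90,-130,122),(-90,70,112)],(0,255,0))
    cv2.imwrite(f"pics/{n}.png",im)
```

```text
[ 528.97587103 -181.49219937]
```

View pics/g1.png

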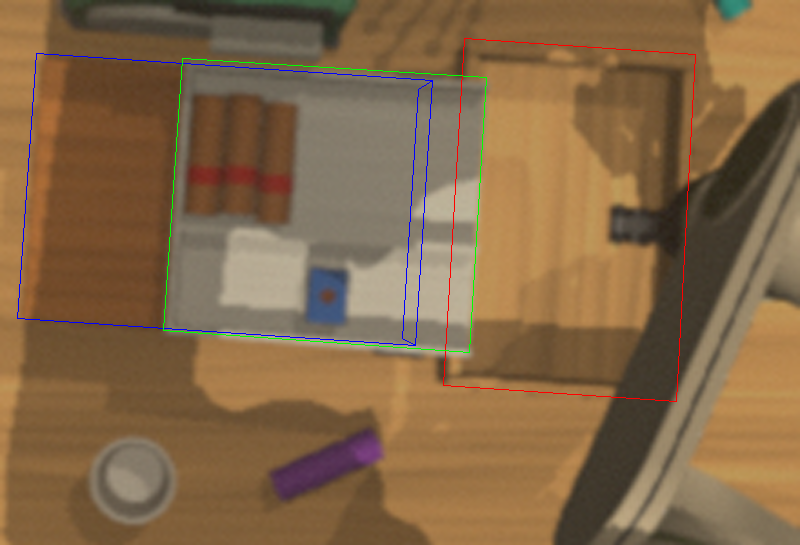

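View pics/g2.png

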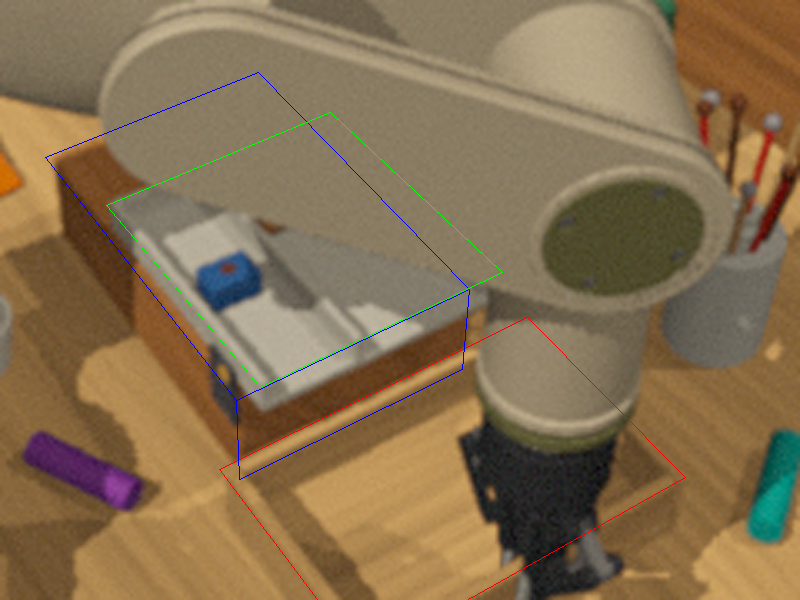

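Overlays agree to within a few mm: the tote sits about 3 mm too far in bed x, with 20–28 mm left to contact. I'll shift it and push home gently.

```bash
python3 -m crank '{"slide":[[0.0014,0.004,0],[0.0014,0.004,0],[0,0.004,0],[0,0.003,0],[0,0.002,0],[0,0,0]],"twist":[0,0,0,0,0,0]}' 
python3 -m crank '{"slide":[[0,0.0015,0],[0,0.0015,0],[0,0,0]],"twist":[0,0,0]}' 
python3 -m crank '{"slide":[[0,0.0015,0],[0,0,0]],"twist":[0,0]}' 
python3 -m crank '{"slide":[[0,0.0015,0],[0,0,0]],"twist":[0,0]}'
```

```text
time: 6.0
tool_pos: [520.9, -241.4, 19.9]
tcp_rot: [180.0, 0.0, 176.6]
ft_force: [-1.7, -2.1, 5.3]
finger_gap: 8.2
time: 6.3
tool_pos: [521.2, -238.6, 19.9]
tcp_rot: [-180.0, 0.0, 176.6]
ft_force: [-1.5, -3.9, 4.9]
finger_gap: 8.4
time: 6.5
tool_pos: [521.3, -237.1, 19.9]
tcp_rot: [-180.0, 0.0, 176.6]
ft_force: [-0.2, -4.6, 4.7]
finger_gap: 8.2
time: 6.7
tool_pos: [521.4, -235.6, 20.0]
tcp_rot: [-180.0, 0.0, 176.6]
ft_force: [-0.1, -4.9, 4.8]
finger_gap: 8.2
```

```bash
for i in 1; do python3 -m crank '{"slide":[[0,0.002,0],[0,0,0]],"twist":[0,0]}' | sed -n '2p;4p'
python3 -m crank '{"slide":[[0,0.002,0],[0,0,0]],"twist":[0,0]}' | sed -n '2p;4p'
python3 -m crank '{"slide":[[0,0.002,0],[0,0,0]],"twist":[0,0]}' | sed -n '2p;4p'; done
```

```text
tool_pos: [521.1, -234.6, 19.9]
ft_force: [-2.4, -9.2, 4.7]
tool_pos: [520.5, -234.2, 19.9]
ft_force: [-6.8, -16.2, 4.9]
tool_pos: [520.3, -234.1, 20.0]
ft_force: [-7.5, -26.3, 3.1]
```

Run:
```python
from h import *
s=status.sense();print(s["wrist_torque"],s["ft_force"]);go()
a=viewer.snapshot("top");b=viewer.snapshot("side");d=viewer.snapshot("wrist")
zoom(b["img"],200,150,440,330,"pics/i2.png")
zoom(d["img"],0,0,560,420,"pics/i3.png")
```

```text
[-3.35592567  1.00662674 -0.32147146] [ -7.48855352 -26.29612244   3.13536605]
t 7.3 at [ 520.3 -234.1   20. ] [-1.7964e+02 -6.0000e-02  1.7649e+02] F [ -7.5 -26.3   3.1] gap 8.5 
 twist -0.0 slide_m [ 0.  0. -0.] len 0.0
pics/i2.png 3.3333333333333335
pics/i3.png 1.4285714285714286
```

View pics/i2.png

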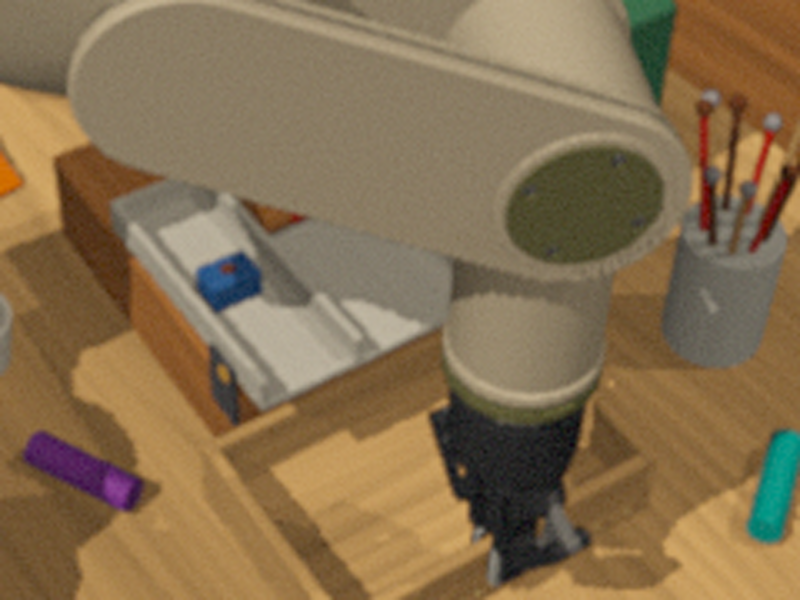

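View pics/i3.png

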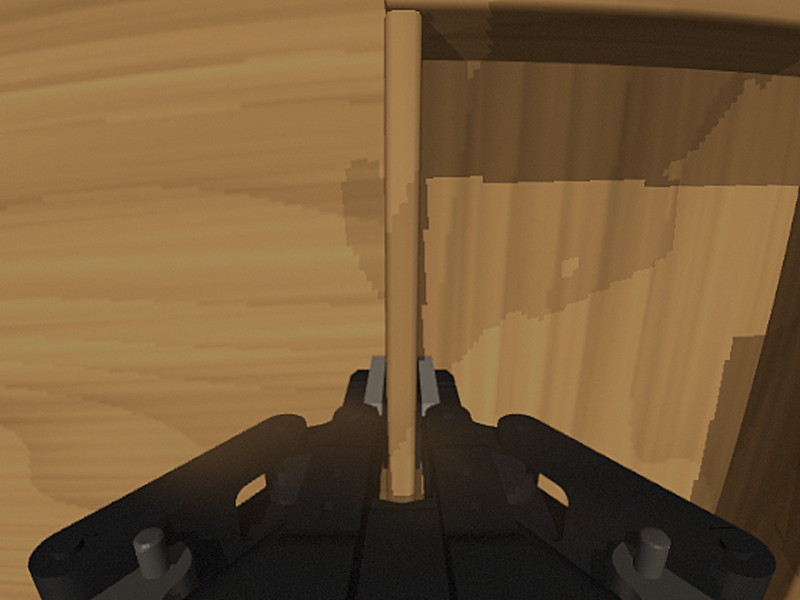

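```bash
python3 -m crank '{"slide":[[0,0,0],[0,0,0]],"twist":[0.006,0]}'
python3 - <<'E'
from h import *
s=status.sense();print(s["wrist_torque"],s["ft_force"]);go()
E
```

```text
time: 7.65
tool_pos: [520.3, -234.0, 20.0]
tcp_rot: [-179.7, -0.1, 176.1]
ft_force: [-8.8, -25.1, 1.9]
finger_gap: 8.3
[-3.26342035  0.96601151 -0.01576699] [ -8.82569934 -25.1481555    1.86895447]
t 7.7 at [ 520.3 -234.    20. ] [-1.7965e+02 -6.0000e-02  1.7615e+02] F [ -8.8 -25.1   1.9] gap 8.3 
 twist -0.0 slide_m [ 0.  0. -0.] len 0.0
```

```bash
python3 -m crank '{"slide":[[0,0,0],[0,0,0]],"twist":[0.006,0]}' >/dev/null
python3 - <<'E'
from h import *
s=status.sense();print(s["wrist_torque"],s["ft_force"]);go()
E
python3 -m crank '{"slide":[[0,0,0],[0,0,0]],"twist":[0.006,0]}' >/dev/null
python3 - <<'E'
from h import *
s=status.sense();print(s["wrist_torque"],s["ft_force"]);go()
E
```

```text
[-3.23033359  1.00987408  0.20469185] [ -8.5801162  -25.81298322   2.2411217 ]
t 7.8 at [ 520.2 -234.1   20. ] [-1.7964e+02 -6.0000e-02  1.7583e+02] F [ -8.6 -25.8   2.2] gap 8.4 
 twist -0.0 slide_m [ 0.  0. -0.] len 0.0
[-3.24184703  1.13247474  0.50766896] [ -7.62484292 -26.00366864   2.68787409]
t 8.1 at [ 520.2 -234.1   20. ] [-1.7964e+02 -6.0000e-02  1.7550e+02] F [ -7.6 -26.    2.7] gap 8.2 
 twist -0.0 slide_m [ 0.  0. -0.] len 0.0
```

```bash
python3 -m crank '{"slide":[[0,-0.002,0],[0,-0.002,0],[0,0,0]],"twist":[-0.012,0,0]}' 0.5
python3 -m crank '{"slide":[[0,0,-0.03],[0,0,-0.04],[0,0,-0.045],[0,0,-0.045],[0.03,0,-0.03],[0.03,0.02,0],[0,0.02,0],[0,0,0]],"twist":[0,0,0,0,0,0,0,0]}' 0
python3 - <<'E'
from h import *
import pickle
go()
s=status.sense();d=viewer.snapshot("wrist");zoom(d["img"],0,0,560,420,"pics/j.png");pickle.dump((s,d),open("s4.pkl","wb"))
E
```

```text
time: 8.35
tool_pos: [520.6, -232.6, 18.8]
tcp_rot: [179.9, -0.1, 176.2]
ft_force: [-0.0, -0.0, -0.1]
finger_gap: 42.7
time: 9.15
tool_pos: [463.7, -187.4, 209.7]
tcp_rot: [179.9, 0.0, 176.3]
ft_force: [0.6, -0.4, -2.2]
finger_gap: 85.7
t 9.2 at [ 463.7 -187.4  209.7] [1.7992e+02 1.0000e-02 1.7633e+02] F [ 0.6 -0.4 -2.2] gap 85.7 
 twist -0.0 slide_m [ 0.  0. -0.] len 0.0
pics/j.png 1.4285714285714286
```

View pics/j.png

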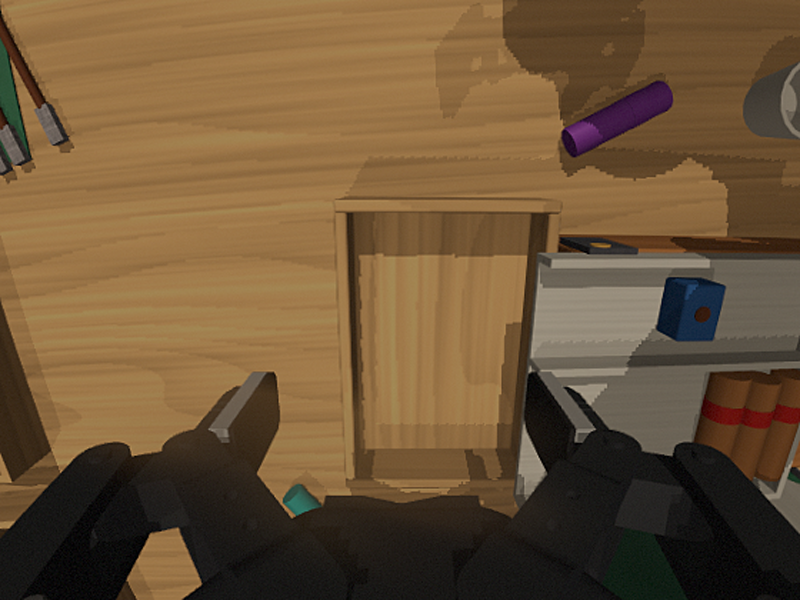

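Run:
```python
from h import *
import pickle
np.set_printoptions(precision=1,suppress=True)
s,d=pickle.load(open("s4.pkl","rb"))
im=d["img"][:,:,::-1]
for n,(x0,y0,x1,y1) in {"k1":(220,120,420,270),"k2":(220,230,420,380),"k3":(380,140,560,275)}.items():
    cv2.imwrite(f"pics/{n}.png",cv2.resize(im[y0:y1,x0:x1],None,fx=4,fy=4,interpolation=cv2.INTER_CUBIC))
```

```text
(no output)
```

View pics/k1.png

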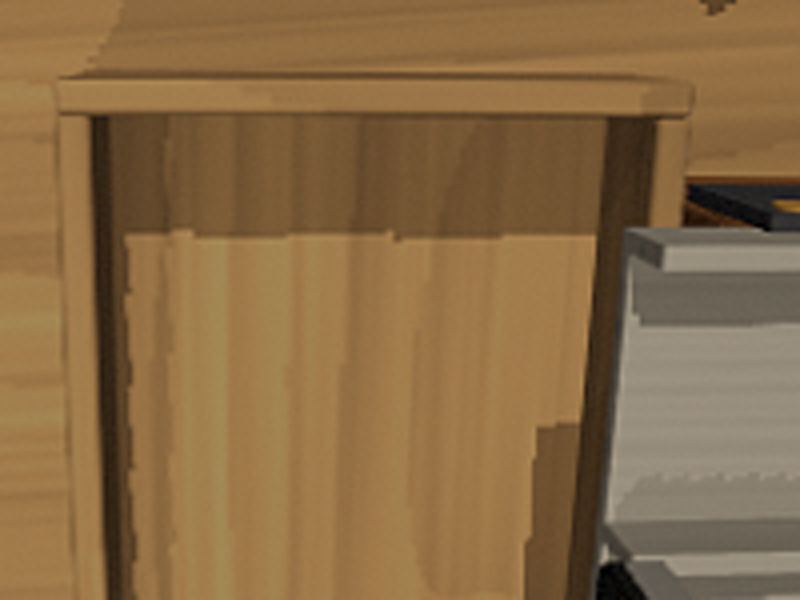

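View pics/k2.png

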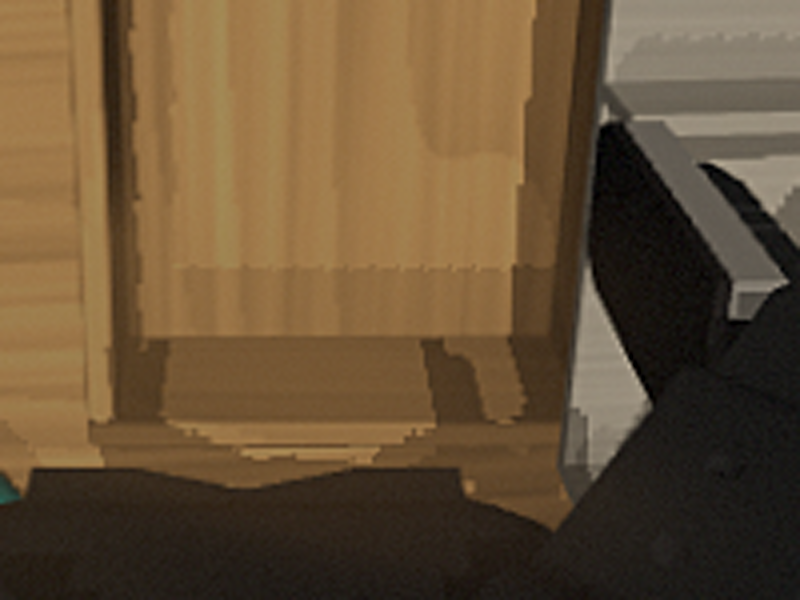

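View pics/k3.png

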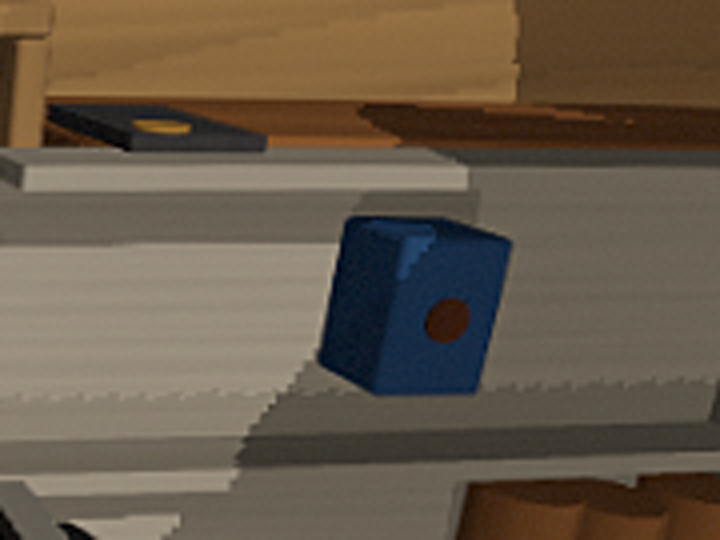

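Run:
```python
from h import *
import pickle
np.set_printoptions(precision=2,suppress=True)
s,d=pickle.load(open("s4.pkl","rb"))
k1=lambda u,v:(220+u/4,120+v/4)
k2=lambda u,v:(220+u/4,230+v/4)
def ang(p,q):v=q-p;return np.degrees(np.arctan2(v[1],v[0]))
w=p2w(d,[k1(57,79),k1(692,83),k2(90,440)],55,s);print(w,ang(w[0],w[2]),ang(w[0],w[1])-90)
l=p2w(d,[k1(625,230),k1(605,500),k2(568,440)],[122,104,104],s);print(l,ang(l[1],l[2]))
# tray near wall top outer edge line
k3=lambda u,v:(380+u/4,140+v/4)
t=p2w(d,[k3(5,152),k3(440,150),k3(720,152)],[122,116.5,114],s);print(t,ang(t[0],t[1])-90,ang(t[0],t[2])-90)
```

```text
[[ 402.42 -230.03   55.  ]
 [ 413.    -73.06   55.  ]
 [ 638.62 -246.14   55.  ]] -3.9017866957204843 -3.858192897427756
[[ 436.4  -110.48  122.  ]
 [ 501.8  -107.73  104.  ]
 [ 606.65 -113.99  104.  ]] -3.41804935319691
[[ 437.04 -106.46  122.  ]
 [ 442.92  -12.2   116.5 ]
 [ 447.25   55.38  114.  ]] -3.569985403568438 -3.610160373690235
```

Run:
```python
from h import *
import pickle
np.set_printoptions(precision=2,suppress=True)
s,d=pickle.load(open("s4.pkl","rb"))
k2=lambda u,v:(220+u/4,230+v/4)
k3=lambda u,v:(380+u/4,140+v/4)
def ang(p,q):v=q-p;return np.degrees(np.arctan2(v[1],v[0]))
for z in (80,0):
    t=p2w(d,[k3(60,98),k3(350,101),k3(720,107)],z,s);print(t,ang(t[0],t[2])-90)
    S=np.tan(np.radians(3.5));print("edge x at world y=-158:",t[:,0]-(t[:,1]+158.3)*S, "-> tote ctr x",t[:,0]-(t[:,1]+158.3)*S+90.2)
t=p2w(d,[k2(560,465)],104,s);print(t)
```

```text
[[433.11 -79.76  80.  ]
 [437.62  -9.7   80.  ]
 [443.7   87.33  80.  ]] -3.6264046010922755
edge x at world y=-158: [428.3  428.53 428.67] -> tote ctr x [518.5  518.73 518.87]
[[444.83 -49.23   0.  ]
 [450.67  41.43   0.  ]
 [458.54 166.99   0.  ]] -3.6264046010922755
edge x at world y=-158: [438.16 438.45 438.64] -> tote ctr x [528.36 528.65 528.84]
[[ 614.41 -115.86  104.  ]]
```

The bed's bottom edge gives a bed yaw of −3.6° and a tote centre goal of x≈528.6, against a measured 527.6 and −3.9°. I'll push on the outer wall's middle with closed fingers so it squares itself.

```bash
python3 - <<'E'
from h import *
go(522,-270,20,176.4)
E
python3 -m crank '{"slide":[[-0.026,-0.043,0],[-0.027,-0.036,0.02],[0,0,0.045],[0,0,0.045],[0,0,0.045],[0,0,0.035],[0,0,0]],"twist":[0,0,0,0,0,0,0]}' 1 40
python3 - <<'E'
from h import *
go(522,-255,20,176.4)
E
```

```text
t 9.2 at [ 464.  -188.5  209.6] [179.97   0.   176.35] F [ 0.6 -0.5 -0.2] gap 85.6 
 twist -0.001 slide_m [-0.063  -0.0777  0.1896] len 214.4
time: 9.9
tool_pos: [507.0, -269.1, 12.6]
tcp_rot: [179.7, -0.6, 176.2]
ft_force: [-0.5, 0.2, -0.3]
finger_gap: -0.1
t 9.9 at [ 507.  -269.1   12.6] [179.65  -0.62 176.25] F [-0.5  0.2 -0.3] gap -0.1 
 twist -0.003 slide_m [-0.0141  0.015  -0.0074] len 21.9
```

```bash
python3 -m crank '{"slide":[[-0.0075,0,-0.004],[-0.0075,0,-0.003],[0,0.008,0],[0,0,0]],"twist":[0,0,0,0]}'
python3 -m crank '{"slide":[[0,0.003,0],[0,0.002,0],[0,0,0]],"twist":[0,0,0]}' | sed -n '2p;4p'
python3 -m crank '{"slide":[[0,0.002,0],[0,0.002,0],[0,0,0]],"twist":[0,0,0]}' | sed -n '2p;4p'
```

```text
time: 10.3
tool_pos: [529.2, -264.8, 29.2]
tcp_rot: [-179.9, 0.2, 176.3]
ft_force: [-0.1, -0.5, -0.1]
finger_gap: -0.1
tool_pos: [527.3, -259.5, 26.8]
ft_force: [0.9, 0.1, 0.3]
tool_pos: [527.6, -255.6, 26.6]
ft_force: [-0.1, -0.0, -0.6]
```

```bash
python3 -m crank '{"slide":[[0.001,0.002,0],[0,0.002,0],[0,0,0]],"twist":[0,0,0]}' | sed -n '2p;4p'
python3 -m crank '{"slide":[[0,0.002,0],[0,0,0]],"twist":[0,0]}' | sed -n '2p;4p'
python3 -m crank '{"slide":[[0,0.002,0],[0,0,0]],"twist":[0,0]}' | sed -n '2p;4p'
python3 -m crank '{"slide":[[0,0.002,0],[0,0,0]],"twist":[0,0]}' | sed -n '2p;4p'
```

```text
tool_pos: [526.7, -252.9, 26.8]
ft_force: [-0.4, -7.2, -2.1]
tool_pos: [526.8, -252.8, 27.2]
ft_force: [-3.4, -13.8, -1.6]
tool_pos: [526.9, -252.7, 27.7]
ft_force: [-3.8, -20.3, -3.1]
tool_pos: [526.9, -252.7, 28.1]
ft_force: [-6.0, -29.7, -2.3]
```

```bash
python3 -m crank '{"slide":[[0,-0.008,0],[0,-0.006,-0.02],[0,0,-0.045],[0,0,-0.045],[0,0,-0.045],[0,0,-0.045],[0,0.02,0],[0,0.045,0]],"twist":[0,0,0,0,0,0,0,0]}' 0
python3 -m crank '{"slide":[[0,0.048,0],[0,0.048,0],[0.012,0.048,0],[0.012,0.048,0],[0.012,0.048,0],[0.012,0.048,0],[0.012,0.048,0],[0.012,0.048,0]],"twist":[0,0,0,0,0,0,0,0]}'
python3 - <<'E'
from h import *
go(434,370,230,176.3)
E
```

```text
time: 12.6
tool_pos: [531.6, -197.2, 229.4]
tcp_rot: [-179.8, 0.3, 176.0]
ft_force: [1.1, 2.3, -0.8]
finger_gap: 85.0
time: 13.4
tool_pos: [483.3, 194.9, 227.0]
tcp_rot: [180.0, 0.0, 176.2]
ft_force: [1.3, -0.3, -0.1]
finger_gap: 85.4
t 13.4 at [483.3 194.9 227. ] [1.7999e+02 4.0000e-02 1.7624e+02] F [ 1.3 -0.3 -0.1] gap 85.4 
 twist -0.001 slide_m [ 0.0605  0.1715 -0.003 ] len 181.9
```

```bash
python3 -m crank '{"slide":[[0.015,0.043,0],[0.015,0.043,0],[0.015,0.043,0],[0.015,0.043,0],[0,0,0],[0,0,0],[0,0,0],[0,0,0]],"twist":[0,0,0,0,0.145,0.145,0.145,0.145]}'
python3 -m crank '{"slide":[[0,0,0],[0,0,0],[0,0,0],[0,0,0],[0,0,0],[0,0,0],[0,0,0],[0,0,0]],"twist":[0.145,0.145,0.145,0.145,0.145,0.145,0,0]}'
python3 - <<'E'
from h import *
import pickle
s=status.sense();d=viewer.snapshot("wrist");zoom(d["img"],0,0,560,420,"pics/l.png");pickle.dump((s,d),open("s5.pkl","wb"))
a=viewer.snapshot("top");b=viewer.snapshot("side");pickle.dump((a,b),open("s6.pkl","wb"))
zoom(a["img"],220,170,440,320,"pics/l1.png"); go()
E
```

```text
time: 14.2
tool_pos: [435.1, 368.8, 226.6]
tcp_rot: [-180.0, -0.0, 142.7]
ft_force: [0.5, -0.2, 0.5]
finger_gap: 85.4
time: 15.0
tool_pos: [435.4, 368.5, 226.7]
tcp_rot: [-180.0, 0.0, 93.4]
ft_force: [0.4, 1.0, 0.1]
finger_gap: 85.3
pics/l.png 1.4285714285714286
pics/l1.png 3.6363636363636362
t 15.2 at [435.4 368.5 226.7] [-180.      0.     93.32] F [-0.2  0.4 -0.1] gap 85.1 
 twist -0.0 slide_m [ 0.  0. -0.] len 0.0
```

View pics/l.png

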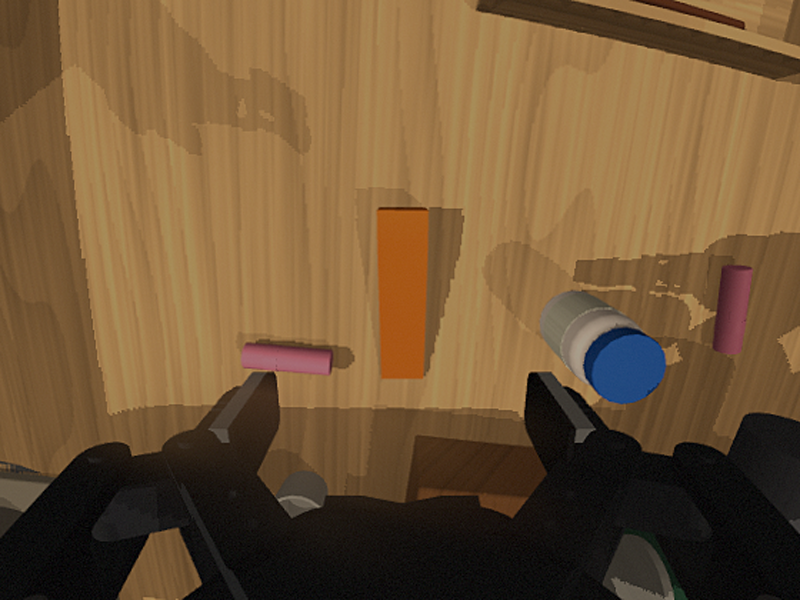

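View pics/l1.png

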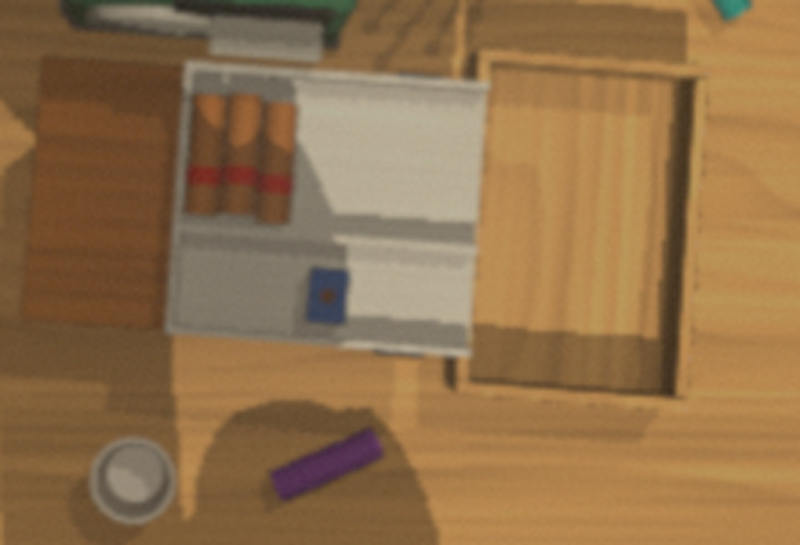

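The last top view shows the tote about 30 mm back from the bed end. Opening the fingers during my retreat must have kicked it away. I'll go back and redo the tote, this time only opening once clear.

```bash
python3 -m crank '{"slide":[[0,0,0],[0,0,0],[0,0,0],[0,0,0],[0,0,0],[0,0,0],[0,0,0],[0,0,0]],"twist":[-0.145,-0.145,-0.145,-0.145,-0.145,-0.145,-0.145,-0.145]}'>/dev/null
python3 -m crank '{"slide":[[0,0,0],[0,0,0],[0,-0.045,0],[0,-0.048,0],[0,-0.048,0],[0,-0.048,0],[0,-0.048,0],[0,-0.048,0]],"twist":[-0.145,-0.145,0,0,0,0,0,0]}'
python3 - <<'E'
from h import *
go(455,-210,230,176.3)
E
```

```text
time: 16.75
tool_pos: [416.3, 82.5, 226.9]
tcp_rot: [180.0, 0.0, 176.4]
ft_force: [0.8, 0.3, 0.1]
finger_gap: 85.2
t 16.8 at [416.3  82.5 226.9] [1.8000e+02 5.0000e-02 1.7639e+02] F [0.8 0.3 0.1] gap 85.2 
 twist 0.002 slide_m [-0.0575 -0.2894 -0.0031] len 295.1
```

```bash
python3 -m crank '{"slide":[[-0.008,-0.048,0],[-0.008,-0.048,0],[-0.008,-0.048,0],[-0.008,-0.048,0],[-0.008,-0.048,0],[-0.017,-0.047,0],[0,0,0],[0,0,0]],"twist":[0,0,0,0,0,0,0,0]}'
python3 - <<'E'
from h import *
import pickle
s=status.sense();d=viewer.snapshot("wrist");zoom(d["img"],0,0,560,420,"pics/m.png");pickle.dump((s,d),open("s5.pkl","wb"))
go()
E
```

```text
time: 17.55
tool_pos: [454.5, -206.9, 226.2]
tcp_rot: [180.0, -0.1, 176.2]
ft_force: [0.1, -1.4, -0.3]
finger_gap: 85.2
pics/m.png 1.4285714285714286
t 17.6 at [ 454.6 -205.9  226.5] [ 1.7996e+02 -4.0000e-02  1.7625e+02] F [-0.3  0.2  0.3] gap 85.3 
 twist -0.0 slide_m [ 0.  0. -0.] len 0.0
```

View pics/m.png

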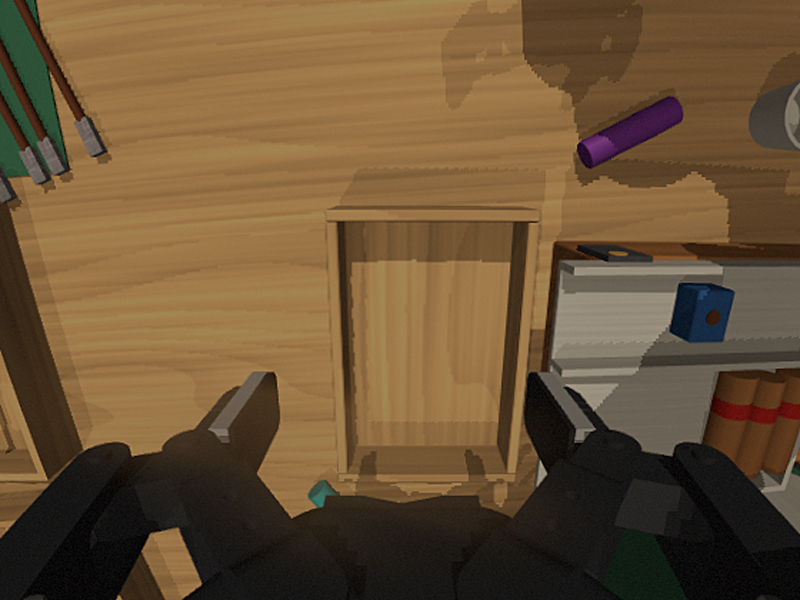

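Run:
```python
from h import *
import pickle
np.set_printoptions(precision=1,suppress=True)
s,d=pickle.load(open("s5.pkl","rb"));f=1.42857
def ang(p,q):v=q-p;return np.degrees(np.arctan2(v[1],v[0]))
w=p2w(d,np.array([(327,210),(540,209),(340,480),(516,480)])/f,55,s);print(w,w.mean(0),ang(w[0],w[2]),ang(w[1],w[3]),ang(w[0],w[1])-90)
b=p2w(d,np.array([(553,242),(700,243),(800,246)])/f,0,s);print(b,ang(b[0],b[2])-90)
g=w.mean(0)[:2]; S=np.sin(np.radians(-3.9));print("grip",g+[S*75.5,-75.3]);go(g[0]+S*75.5,g[1]-75.3,21,176.1)
```

```text
[[ 400.4 -258.5   55. ]
 [ 409.8 -102.3   55. ]
 [ 635.9 -274.8   55. ]
 [ 647.2 -117.1   55. ]] [ 523.3 -188.2   55. ] -3.9600477486128813 -3.5716449811721422 -3.465394473526345
[[443.7 -72.5   0. ]
 [452.4  63.6   0. ]
 [460.4 165.    0. ]] -4.024429609925946
grip [ 518.2 -263.5]
t 17.6 at [ 454.6 -205.9  226.5] [180.   -0.  176.2] F [-0.3  0.2  0.3] gap 85.3 
 twist 0.003 slide_m [-0.1 -0.1  0.2] len 222.7
```

```bash
python3 -m crank '{"slide":[[-0.034,-0.027,0.02],[-0.0336,-0.0262,0.02],[0,0,0.045],[0,0,0.045],[0,0,0.04],[0,0,0.02],[0,0,0],[0,0,0]],"twist":[0,0,0,0,0,0,0,0]}' 0
python3 - <<'E'
from h import *
go(518.5,-263.5,21,176.2)
E
```

```text
time: 18.4
tool_pos: [519.3, -262.5, 37.7]
tcp_rot: [-180.0, 0.0, 176.4]
ft_force: [0.6, 0.4, 0.5]
finger_gap: 85.4
t 18.4 at [ 519.3 -262.5   37.7] [-1.8000e+02  3.0000e-02  1.7635e+02] F [0.6 0.4 0.5] gap 85.4 
 twist 0.003 slide_m [ 0.0008 -0.0011  0.0167] len 16.8
```

```bash
python3 -m crank '{"slide":[[0,-0.001,0.0165],[0,0,0]],"twist":[0,0]}' >/dev/null
python3 -m crank '{"slide":[[0,0,0],[0,0,0],[0,0,0],[0,0,0],[0,0,0],[0,0,0],[0,0,0]],"twist":[0,0,0,0,0,0,0]}' 1 60
python3 -m crank '{"slide":[[-0.0016,0.005,0],[-0.0016,0.006,0],[0,0.006,0],[0,0.005,0],[0,0.002,0],[0,0,0]],"twist":[0,0,0,0,0,0]}'
python3 -m crank '{"slide":[[0,0.002,0],[0,0,0]],"twist":[0,0]}' | sed -n '2p;4p'
python3 -m crank '{"slide":[[0,0.002,0],[0,0,0]],"twist":[0,0]}' | sed -n '2p;4p'
python3 -m crank '{"slide":[[0,0.002,0],[0,0,0]],"twist":[0,0]}' | sed -n '2p;4p'
```

```text
time: 19.3
tool_pos: [519.0, -264.6, 20.6]
tcp_rot: [-180.0, 0.0, 176.2]
ft_force: [-1.1, 0.9, 1.9]
finger_gap: 7.7
time: 19.9
tool_pos: [523.9, -240.1, 20.6]
tcp_rot: [180.0, 0.0, 176.3]
ft_force: [-0.3, 1.0, 5.2]
finger_gap: 8.3
tool_pos: [523.9, -238.8, 20.6]
ft_force: [0.5, -2.0, 5.5]
tool_pos: [524.0, -237.0, 20.6]
ft_force: [-0.7, -3.6, 5.2]
tool_pos: [524.1, -235.0, 20.6]
ft_force: [-0.5, -4.2, 6.9]
```

```bash
python3 -m crank '{"slide":[[0,0.002,0],[0,0,0]],"twist":[0,0]}' | sed -n '2p;4p'
python3 -m crank '{"slide":[[0,0.002,0],[0,0,0]],"twist":[0,0]}' | sed -n '2p;4p'
python3 -m crank '{"slide":[[0,0.002,0],[0,0,0]],"twist":[0,0]}' | sed -n '2,4p'
python3 - <<'E'
from h import *
print(status.sense()["wrist_torque"])
E
```

```text
tool_pos: [524.1, -234.3, 20.6]
ft_force: [-0.5, -10.3, 2.6]
tool_pos: [524.1, -234.3, 20.7]
ft_force: [-1.2, -20.8, -0.5]
tool_pos: [524.2, -234.4, 21.1]
tcp_rot: [-179.5, 0.1, 176.2]
ft_force: [-2.5, -29.3, -1.6]
[-3.95768947  0.49214271  0.0344874 ]
```

```bash
python3 -m crank '{"slide":[[0,-0.003,0],[0,0,0]],"twist":[0,0]}' | sed -n '2p;4p'
python3 -m crank '{"slide":[[0,0,0],[0,0,0],[0,0,0],[0,0,0],[0,0,0]],"twist":[0,0,0,0,0]}' 0.4
python3 -m crank '{"slide":[[0,0,-0.03],[0,0,-0.04],[0,0,-0.045],[0,0,-0.045],[0.03,0,-0.03],[0.03,0.02,-0.01],[0,0.02,0],[0,0,0]],"twist":[0,0,0,0,0,0,0,0]}'
python3 - <<'E'
from h import *
import pickle
go()
s=status.sense();d=viewer.snapshot("wrist");zoom(d["img"],0,0,560,420,"pics/n.png");pickle.dump((s,d),open("s4.pkl","wb"))
E
```

```text
tool_pos: [524.1, -234.3, 20.6]
ft_force: [0.2, -14.7, 1.4]
time: 21.8
tool_pos: [523.9, -231.3, 19.9]
tcp_rot: [180.0, -0.0, 176.3]
ft_force: [0.3, 0.2, 0.3]
finger_gap: 51.3
time: 22.6
tool_pos: [466.9, -186.3, 221.2]
tcp_rot: [180.0, 0.1, 176.3]
ft_force: [-0.1, -0.1, -1.1]
finger_gap: 50.8
t 22.6 at [ 466.9 -186.3  221.2] [1.7999e+02 1.0000e-01 1.7631e+02] F [-0.1 -0.1 -1.1] gap 50.8 
 twist -0.0 slide_m [ 0.  0. -0.] len 0.0
pics/n.png 1.4285714285714286
```

View pics/n.png

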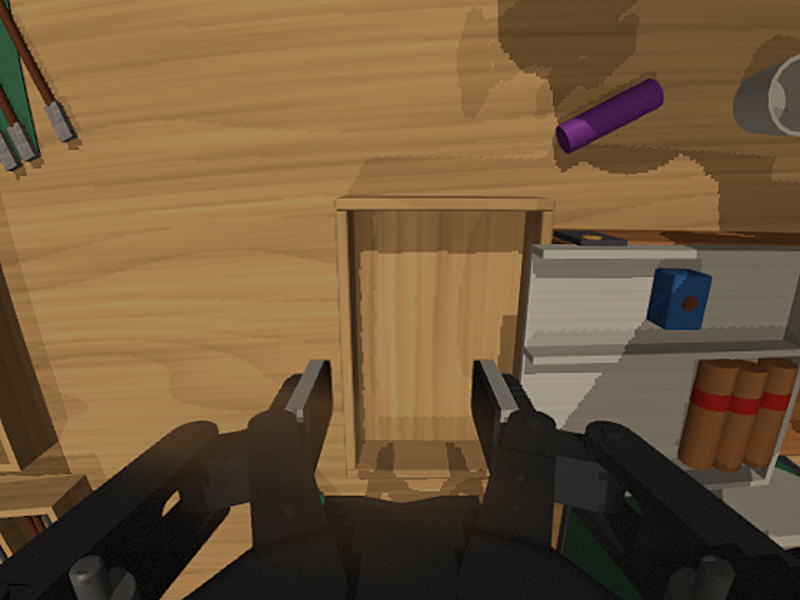

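Run:
```python
from h import *
import pickle
np.set_printoptions(precision=1,suppress=True)
s,d=pickle.load(open("s4.pkl","rb"));f=1.42857
def ang(p,q):v=q-p;return np.degrees(np.arctan2(v[1],v[0]))
w=p2w(d,np.array([(337,198),(553,198),(349,476)])/f,55,s);print(w,(w[1]+w[2])/2,ang(w[0],w[2]),ang(w[0],w[1])-90)
b=p2w(d,np.array([(570,230),(700,232),(800,234)])/f,0,s);print(b,ang(b[0],b[2])-90, b[:,0]-(b[:,1]+158.3)*np.tan(np.radians(3.6))+90.2)
```

```text
[[ 405.2 -229.2   55. ]
 [ 414.7  -74.3   55. ]
 [ 641.6 -244.5   55. ]] [ 528.1 -159.4   55. ] -3.710959935910122 -3.532946115734859
[[446.  -39.3   0. ]
 [454.   78.9   0. ]
 [460.3 177.9   0. ]] -3.774753893398639 [528.7 529.3 529.4]
```

Run:
```python
from h import *
import pickle
np.set_printoptions(precision=1,suppress=True)
_,d=pickle.load(open("s4.pkl","rb"));f=1.42857
s={"tool_pos":np.array([435.4,368.5,226.7]),"tcp_rot":np.array([-180,0,93.35])}
def ang(p,q):v=q-p;return np.degrees(np.arctan2(v[1],v[0]))
w=p2w(d,np.array([(377,209),(428,209),(381,378),(425,378)])/f,[38,38,4,4],s);print(w)
a=(w[0]+w[1])/2;b=(w[2]+w[3])/2;print(a,b,np.linalg.norm((a-b)[:2]),ang(b,a)-90)
u=(a-b)/np.linalg.norm((a-b)[:2]);print("butt",a-u*15)
go(434,370,230,176.3)
```

```text
[[413.  417.2  38. ]
 [452.3 419.5  38. ]
 [421.6 257.3   4. ]
 [463.6 259.8   4. ]]
[432.6 418.3  38. ] [442.6 258.5   4. ] 160.0863244155827 3.5704370613853484
butt [433.6 403.3  34.8]
t 22.6 at [ 466.9 -187.3  220.7] [-180.     0.1  176.3] F [ 0.4 -0.1 -0. ] gap 51.0 
 twist 0.0 slide_m [ 0.1  0.6 -0. ] len 558.3
```

```bash
python3 -m crank '{"slide":[[0.0055,0.045,0],[0.0055,0.045,0],[0.0055,0.045,0],[0.0055,0.045,0],[0.0055,0.045,0],[0.0055,0.045,0],[0.0055,0.045,0],[0.0055,0.045,0]],"twist":[0,0,0,0,0,0,0,0]}' 0 >/dev/null
python3 -m crank '{"slide":[[0.0055,0.045,0],[0.0055,0.045,0],[0.0055,0.045,0],[0.0055,0.045,0],[0.0055,0.045,0],[0,0,0],[0,0,0],[0,0,0]],"twist":[0,0,0,0,0,0.145,0.145,0.145]}' >/dev/null
python3 -m crank '{"slide":[[0,0,0],[0,0,0],[0,0,0.03],[0,0,0.03],[0,0,0.03],[0,0,0.03],[0,0,0.03],[0,0,0]],"twist":[0.145,0.145,0.145,0.145,0.145,0.145,0.145,0]}'
python3 - <<'E'
from h import *
go(433.6,403.3,6,93.5)
E
```

```text
time: 25.05
tool_pos: [431.0, 397.7, 64.2]
tcp_rot: [-179.5, 0.3, 93.0]
ft_force: [-1.6, -0.9, -0.6]
finger_gap: 85.5
t 25.1 at [431.  397.7  64.2] [-179.53    0.34   93.02] F [-1.6 -0.9 -0.6] gap 85.5 
 twist -0.008 slide_m [0.0055 0.0029 0.0582] len 58.5
```

```bash
python3 -m crank '{"slide":[[0.005,0.002,0.02],[0,0,0.02],[0,0,0.012],[0,0,0],[0,0,0]],"twist":[-0.008,0,0,0,0]}'
python3 - <<'E'
from h import *
go(433.6,403.3,6,93.5)
E
```

```text
time: 25.55
tool_pos: [436.1, 405.8, 19.1]
tcp_rot: [180.0, -0.0, 93.7]
ft_force: [-0.4, -1.1, 0.3]
finger_gap: 85.5
t 25.6 at [436.1 405.8  19.1] [ 1.7998e+02 -1.0000e-02  9.3700e+01] F [-0.4 -1.1  0.3] gap 85.5 
 twist 0.004 slide_m [-0.0023 -0.0026  0.0131] len 13.6
```

```bash
python3 -m crank '{"slide":[[-0.002,-0.0026,0.013],[0,0,0],[0,0,0]],"twist":[0.003,0,0]}' >/dev/null
python3 -m crank '{"slide":[[0,0,0],[0,0,0],[0,0,0],[0,0,0],[0,0,0],[0,0,0]],"twist":[0,0,0,0,0,0]}' 1 100
python3 - <<'E'
from h import *
d=viewer.snapshot("wrist");zoom(d["img"],0,0,560,420,"pics/o.png");go()
E
```

```text
time: 26.45
tool_pos: [433.6, 403.9, 5.9]
tcp_rot: [179.9, -0.0, 93.4]
ft_force: [-0.6, 0.1, 5.3]
finger_gap: 38.8
pics/o.png 1.4285714285714286
t 26.5 at [433.6 403.8   5.9] [ 1.7994e+02 -4.0000e-02  9.3450e+01] F [-0.3  0.6  4.7] gap 38.8 
 twist -0.0 slide_m [ 0.  0. -0.] len 0.0
```

View pics/o.png

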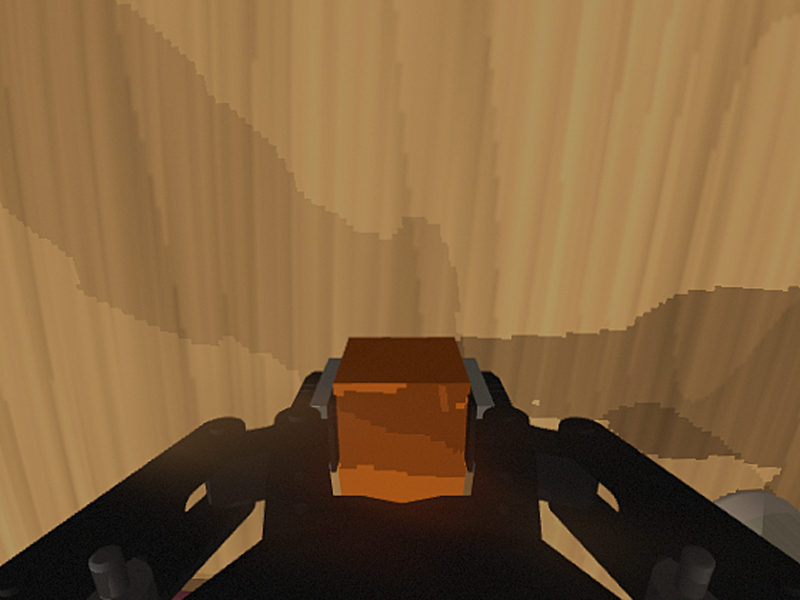

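```bash
python3 -m crank '{"slide":[[0,0,-0.04],[0,0,-0.045],[0,0,-0.045],[0,0,-0.014],[0,0,0]],"twist":[0,0,0,0.123,0]}' 
python3 -m crank '{"slide":[[-0.02,0.018,0],[-0.025,0.0224,0],[-0.025,0.0224,0],[-0.025,0.0224,0],[-0.025,0.0224,0],[-0.0248,0.0224,0],[0,0,0],[0,0,0]],"twist":[0,0,0,0,0,0,0,0]}'
python3 - <<'E'
from h import *
import pickle
go(554.2,251.1,88,86.4)
s=status.sense();d=viewer.snapshot("wrist");zoom(d["img"],0,0,560,420,"pics/p.png")
a=viewer.snapshot("top");b=viewer.snapshot("side")
zoom(a["img"],130,140,370,320,"pics/p1.png");zoom(b["img"],120,100,360,280,"pics/p2.png")
pickle.dump((s,a,b,d),open("s7.pkl","wb"))
E
```

```text
time: 27.0
tool_pos: [434.6, 404.6, 152.5]
tcp_rot: [179.8, -0.2, 86.3]
ft_force: [-0.2, 0.3, -0.8]
finger_gap: 38.9
time: 27.8
tool_pos: [552.7, 249.6, 146.5]
tcp_rot: [-179.8, 0.1, 86.4]
ft_force: [-0.0, 1.4, -1.2]
finger_gap: 38.3
t 27.8 at [552.7 249.6 146.5] [-1.7977e+02  8.0000e-02  8.6430e+01] F [-0.   1.4 -1.2] gap 38.3 
 twist 0.001 slide_m [0.0016 0.0014 0.0585] len 58.5
pics/p.png 1.4285714285714286
pics/p1.png 3.3333333333333335
pics/p2.png 3.3333333333333335
```

View pics/p1.png

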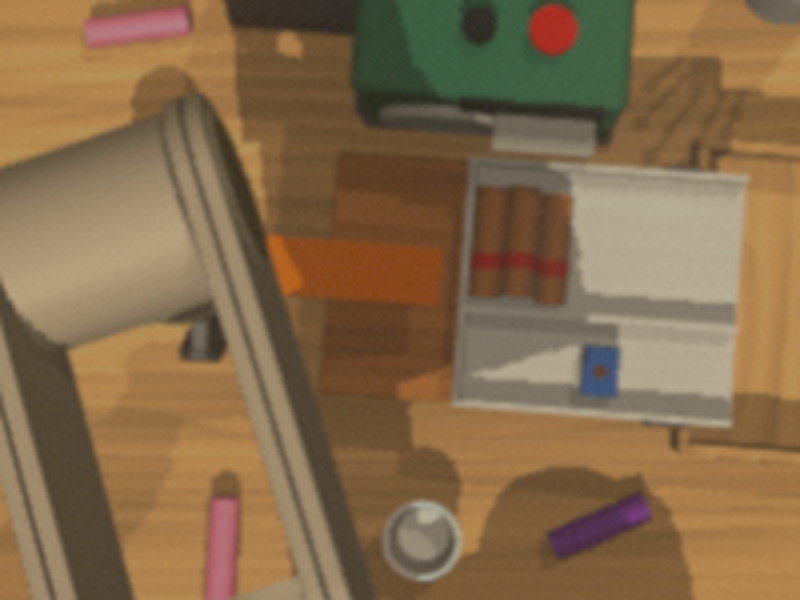

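View pics/p2.png

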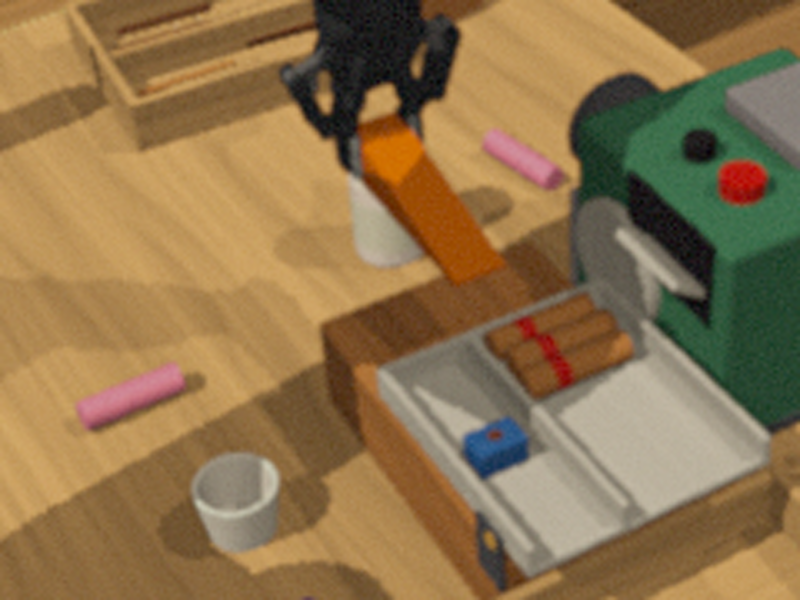

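```bash
python3 -m crank '{"slide":[[0,0,0.02],[0,0,0.02],[0,0,0.012],[0,0,0.004],[0,0,0],[0,0,0]],"twist":[0,0,0,0,0,0]}'
python3 - <<'E'
from h import *
go(554.2,251.1,86,86.4)
s=status.sense();print(s["wrist_torque"])
E
```

```text
time: 28.55
tool_pos: [554.2, 251.2, 94.2]
tcp_rot: [179.9, -0.0, 86.4]
ft_force: [0.3, -0.2, -2.0]
finger_gap: 38.7
t 28.6 at [554.2 251.2  94.2] [ 1.7993e+02 -3.0000e-02  8.6430e+01] F [ 0.3 -0.2 -2. ] gap 38.7 
 twist 0.0 slide_m [-0.0001 -0.      0.0082] len 8.2
[ 0.06424184 -0.05668975  0.00378693]
```

```bash
python3 -m crank '{"slide":[[0,0,0.003],[0,0,0.002],[0,0,0]],"twist":[0,0,0]}' | sed -n '2,4p'
python3 -m crank '{"slide":[[0,0,0.0015],[0,0,0]],"twist":[0,0]}' | sed -n '2,4p'
python3 -m crank '{"slide":[[0,0,0.001],[0,0,0]],"twist":[0,0]}' | sed -n '2,4p'
python3 - <<'E'
from h import *
s=status.sense();print(s["wrist_torque"])
E
```

```text
tool_pos: [553.7, 250.7, 88.2]
tcp_rot: [-180.0, 0.0, 86.4]
ft_force: [-0.2, 0.2, -1.9]
tool_pos: [553.7, 250.7, 86.6]
tcp_rot: [-180.0, 0.0, 86.4]
ft_force: [0.3, 1.0, -1.3]
tool_pos: [553.9, 250.8, 86.0]
tcp_rot: [180.0, -0.0, 86.4]
ft_force: [0.0, -1.0, -1.1]
[ 0.01093406  0.06417955 -0.03144555]
```

```bash
python3 -m crank '{"slide":[[-0.006,0,0],[-0.007,0,0],[-0.007,0,0],[-0.007,0,0],[0,0,0]],"twist":[0,0,0,0,0]}'
python3 - <<'E'
from h import *
import pickle
s=status.sense();print(s["wrist_torque"])
a=viewer.snapshot("top");b=viewer.snapshot("side")
zoom(a["img"],130,140,370,320,"pics/q1.png");zoom(b["img"],180,130,330,240,"pics/q2.png")
E
```

```text
time: 29.75
tool_pos: [552.3, 222.5, 86.0]
tcp_rot: [180.0, 0.0, 86.3]
ft_force: [-0.2, -1.1, 2.0]
finger_gap: 38.6
[-0.25614009  0.00313092  0.02036247]
pics/q1.png 3.3333333333333335
pics/q2.png 5.333333333333333
```

View pics/q2.png

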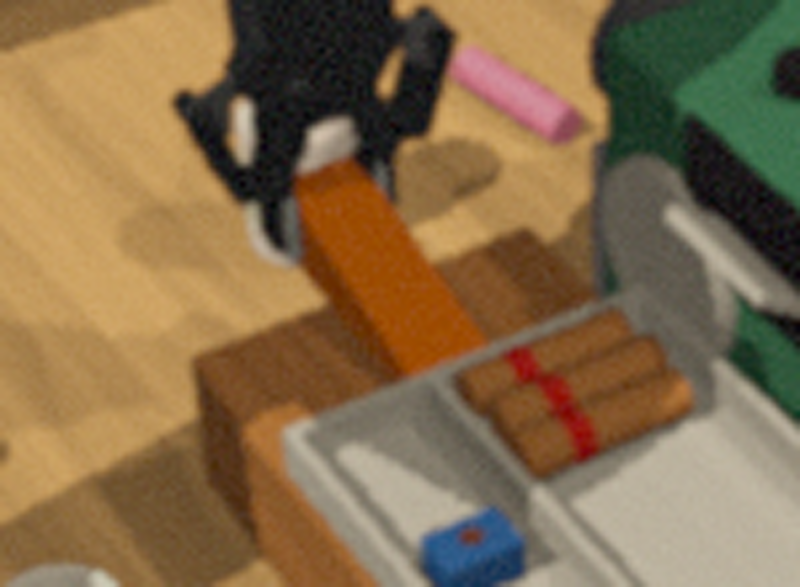

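```bash
python3 -m crank '{"slide":[[-0.01,0,0],[-0.01,0,0],[-0.01,0,0],[0,0,0]],"twist":[0,0,0,0]}' | sed -n '2,4p'
python3 -m crank '{"slide":[[-0.01,0,0],[-0.01,0,0],[-0.01,0,0],[0,0,0]],"twist":[0,0,0,0]}'
python3 - <<'E'
from h import *
s=status.sense();print(s["wrist_torque"])
b=viewer.snapshot("side");zoom(b["img"],180,130,420,310,"pics/r2.png")
E
```

```text
tool_pos: [550.3, 192.2, 85.9]
tcp_rot: [180.0, 0.1, 86.3]
ft_force: [0.1, -3.5, 2.3]
time: 30.65
tool_pos: [548.4, 162.0, 85.9]
tcp_rot: [180.0, 0.1, 86.3]
ft_force: [-1.1, -4.0, 3.2]
finger_gap: 38.7
[-0.49399573 -0.03367152 -0.01831518]
pics/r2.png 3.3333333333333335
```

View pics/r2.png

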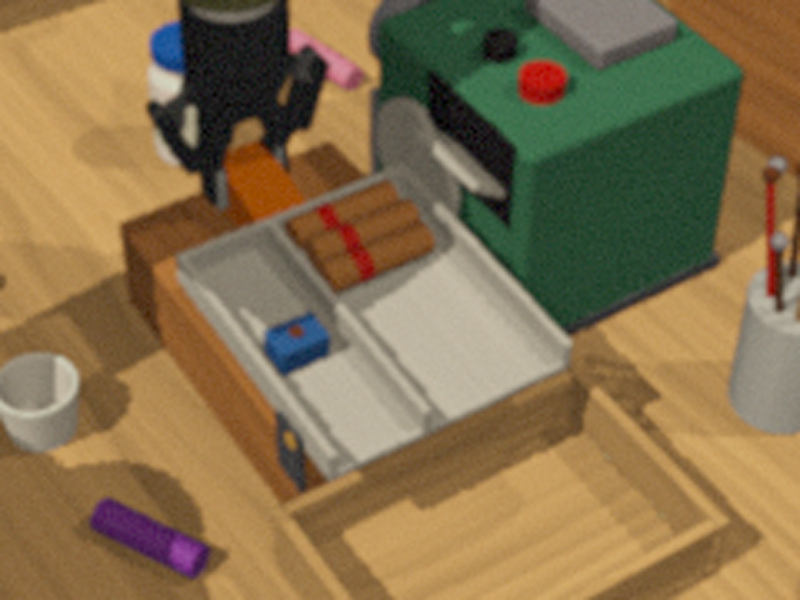

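```bash
python3 -m crank '{"slide":[[-0.01,0,0],[-0.01,0,0],[-0.008,0,0],[0,0,0]],"twist":[0,0,0,0]}' | sed -n '2,4p'
python3 -m crank '{"slide":[[-0.004,0,0],[0,0,0]],"twist":[0,0]}'  | sed -n '2,4p'
python3 -m crank '{"slide":[[-0.004,0,0],[0,0,0]],"twist":[0,0]}'  | sed -n '2,4p'
python3 -m crank '{"slide":[[-0.003,0,0],[0,0,0]],"twist":[0,0]}'  | sed -n '2,4p'
python3 -m crank '{"slide":[[-0.003,0,0],[0,0,0]],"twist":[0,0]}'  | sed -n '2,4p'
```

```text
tool_pos: [546.6, 134.7, 85.9]
tcp_rot: [180.0, 0.0, 86.4]
ft_force: [-1.0, -2.7, 5.2]
tool_pos: [546.4, 131.7, 85.9]
tcp_rot: [180.0, 0.0, 86.4]
ft_force: [0.4, 0.7, 4.3]
tool_pos: [546.2, 128.0, 85.9]
tcp_rot: [180.0, -0.0, 86.4]
ft_force: [-0.2, 2.9, 4.7]
tool_pos: [546.0, 125.0, 85.9]
tcp_rot: [180.0, -0.0, 86.4]
ft_force: [0.3, 3.0, 5.5]
tool_pos: [545.8, 122.9, 85.9]
tcp_rot: [180.0, -0.1, 86.4]
ft_force: [0.2, 8.4, 3.0]
```

```bash
python3 -m crank '{"slide":[[-0.002,0,0],[0,0,0]],"twist":[0,0]}'  | sed -n '2,5p'
python3 -m crank '{"slide":[[-0.002,0,0],[0,0,0]],"twist":[0,0]}'  | sed -n '2,5p'
python3 -m crank '{"slide":[[-0.002,0,0],[0,0,0]],"twist":[0,0]}'  | sed -n '2,5p'
python3 - <<'E'
from h import *
b=viewer.snapshot("side");zoom(b["img"],180,130,420,310,"pics/t2.png")
E
```

```text
tool_pos: [545.8, 122.7, 85.9]
tcp_rot: [180.0, -0.2, 86.5]
ft_force: [2.1, 16.5, 2.8]
finger_gap: 38.4
tool_pos: [545.6, 122.2, 85.9]
tcp_rot: [180.0, -0.4, 86.5]
ft_force: [2.6, 24.6, 1.5]
finger_gap: 38.8
tool_pos: [545.5, 121.9, 85.9]
tcp_rot: [179.9, -0.5, 86.5]
ft_force: [4.7, 32.9, -0.7]
finger_gap: 38.5
pics/t2.png 3.3333333333333335
```

View pics/t2.png

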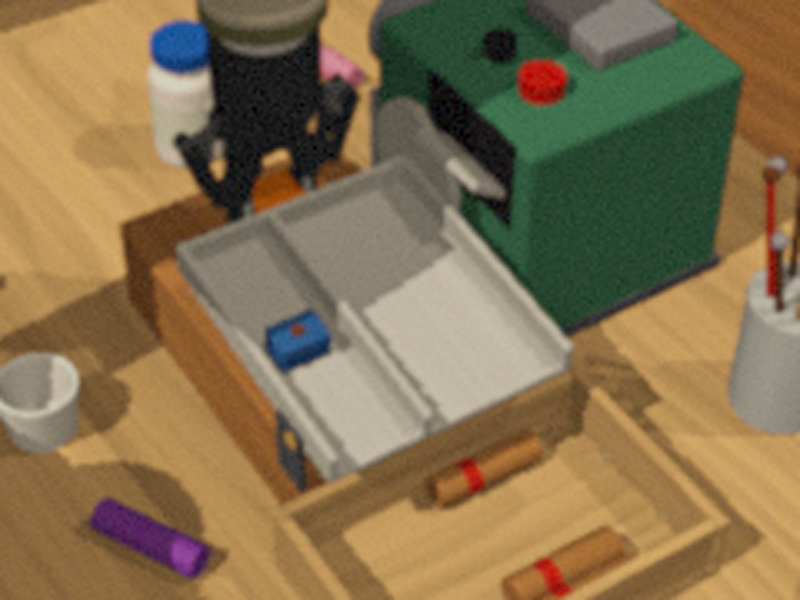

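```bash
python3 -m crank '{"slide":[[0.003,0,0],[0.002,0,0],[0,0,0]],"twist":[0,0,0]}' | sed -n '2,5p'
python3 -m crank '{"slide":[[0,0,0],[0,0,0],[0,0,0],[0,0,0]],"twist":[0,0,0,0]}' 0.2
python3 -m crank '{"slide":[[0,0,-0.03],[0,0,-0.04],[0,0,-0.045],[0.02,0,-0.02],[0,0,0],[0,0,0]],"twist":[0,0,0,0,0,0]}'
python3 - <<'E'
from h import *
import pickle
s=status.sense();d=viewer.snapshot("wrist");zoom(d["img"],0,0,560,420,"pics/u.png")
a=viewer.snapshot("top");b=viewer.snapshot("side");zoom(b["img"],180,130,420,310,"pics/u2.png");zoom(a["img"],220,160,440,320,"pics/u1.png")
pickle.dump((s,a,b,d),open("s8.pkl","wb"))
E
```

```text
tool_pos: [545.5, 121.9, 85.9]
tcp_rot: [-180.0, -0.0, 86.5]
ft_force: [-1.2, 6.5, 5.0]
finger_gap: 38.8
time: 33.25
tool_pos: [545.3, 120.6, 85.4]
tcp_rot: [-180.0, 0.0, 86.4]
ft_force: [-0.7, 0.2, -0.4]
finger_gap: 68.2
time: 33.85
tool_pos: [546.9, 140.9, 220.7]
tcp_rot: [180.0, 0.0, 86.4]
ft_force: [0.3, -0.9, -0.2]
finger_gap: 68.2
pics/u.png 1.4285714285714286
pics/u2.png 3.3333333333333335
pics/u1.png 3.6363636363636362
```

View pics/u.png

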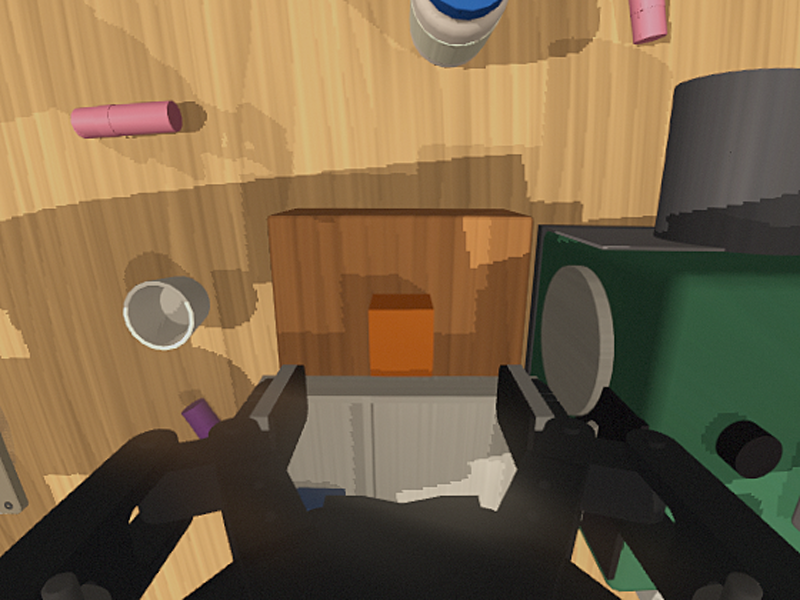

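View pics/u2.png

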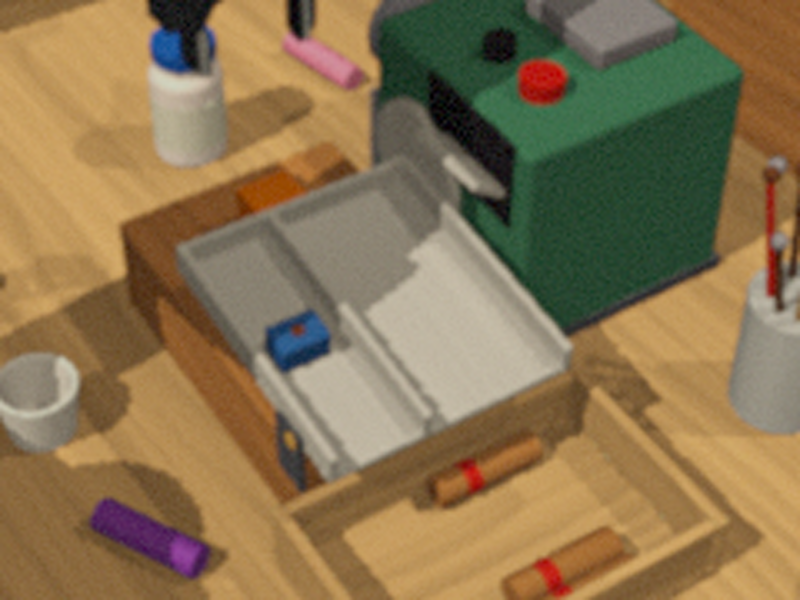

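View pics/u1.png

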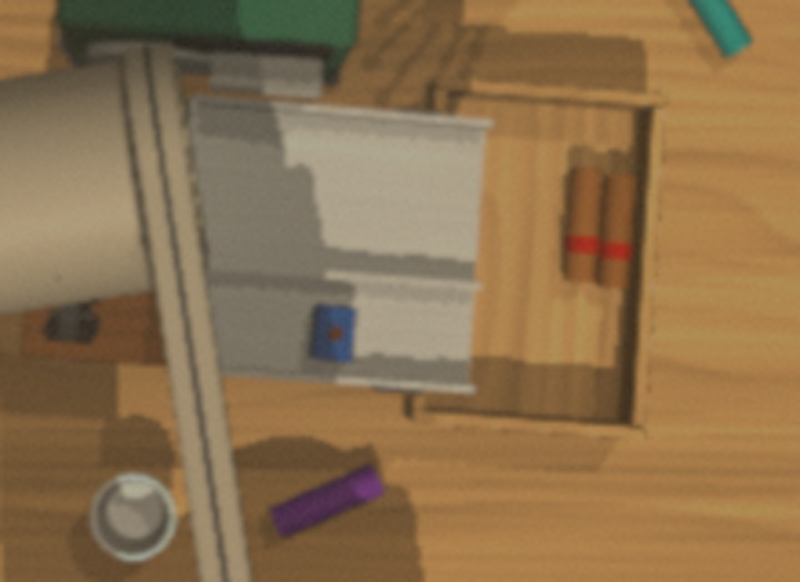

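The tray is tipped and the wedge stays in with the gripper open. The side view shows dowels at (490,470) and (565,565), and the top view shows two near the far wall, so I count three in the tote. Now I'll locate the block.

Run:
```python
from h import *
import pickle
np.set_printoptions(precision=1,suppress=True)
s,a,b,d=pickle.load(open("s8.pkl","rb"))
print(p2w(a,[(220+335/3.636,160+333/3.636)],130))
print(p2w(b,[(180+298/3.333,130+328/3.333)],130))
def toB(w): 
    t=np.radians(-3.6);v=w[:2]-[539.8,21.6];return np.array([np.cos(t)*v[0]+np.sin(t)*v[1],-np.sin(t)*v[0]+np.cos(t)*v[1]])
for w in (p2w(a,[(220+335/3.636,160+333/3.636)],130)[0],p2w(b,[(180+298/3.333,130+328/3.333)],130)[0]): print(toB(w))
def B(x,y): 
    t=np.radians(-3.6);return 539.8+np.cos(t)*x-np.sin(t)*y,21.6+np.sin(t)*x+np.cos(t)*y
x,y=B(-54,15);print(x,y);go(x,y,220,86.4)
```

```text
[[476.2 -14.5 130. ]]
[[481.9 -11.7 130. ]]
[-61.2 -40. ]
[-55.7 -36.9]
486.84841445781296 39.961088981006995
t 34.0 at [545.8 140.3 218.5] [-179.8    0.1   86.4] F [-0.6  0.1 -0.2] gap 68.6 
 twist -0.0 slide_m [-0.1 -0.1 -0. ] len 116.3
```

```bash
python3 -m crank '{"slide":[[-0.025,-0.013,0],[-0.027,-0.0135,0],[-0.027,-0.0135,0],[-0.027,-0.0135,0],[0,0,0.03],[0,0,0.03],[0,0,0],[0,0,0]],"twist":[0,0,0,0,0,0,0,0]}' 1 40
python3 - <<'E'
from h import *
t=np.radians(-3.6);p=status.sense()["tool_pos"];v=p[:2]-[539.8,21.6];print("bed",np.cos(t)*v[0]+np.sin(t)*v[1],-np.sin(t)*v[0]+np.cos(t)*v[1],p[2])
b=viewer.snapshot("side");zoom(b["img"],180,130,420,310,"pics/v2.png")
d=viewer.snapshot("wrist");zoom(d["img"],0,0,560,420,"pics/v.png")
E
```

```text
time: 34.8
tool_pos: [485.7, 38.3, 159.8]
tcp_rot: [-179.8, 0.0, 86.4]
ft_force: [0.0, 0.2, 0.6]
finger_gap: -0.1
bed -55.03393402657663 13.284678440696567 159.80294735206368
pics/v2.png 3.3333333333333335
pics/v.png 1.4285714285714286
```

View pics/v2.png

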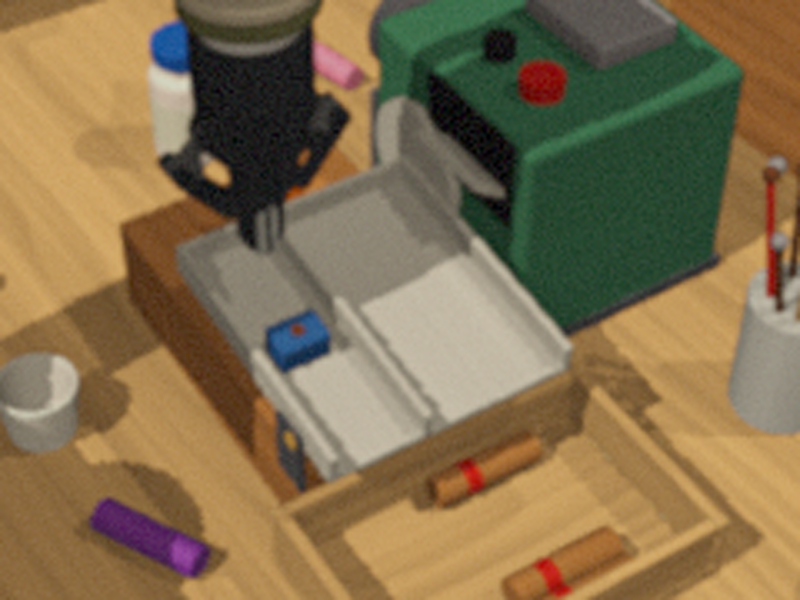

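```bash
python3 -m crank '{"slide":[[0,0,0.02],[0,0,0.015],[0,0,0.006],[0,0,0],[0,0,0]],"twist":[0,0,0,0,0]}' 
python3 -m crank '{"slide":[[-0.012,0,0.0012],[-0.012,0,0.0012],[-0.012,0,0.0012],[-0.012,0,0.0012],[-0.012,0,0.0012],[0,0,0]],"twist":[0,0,0,0,0,0]}'
python3 - <<'E'
from h import *
b=viewer.snapshot("side");zoom(b["img"],180,130,420,310,"pics/w2.png")
E
```

```text
time: 35.4
tool_pos: [487.1, 38.6, 120.3]
tcp_rot: [180.0, -0.0, 86.4]
ft_force: [0.5, 0.4, -0.2]
finger_gap: -0.3
time: 36.0
tool_pos: [482.8, -23.1, 113.6]
tcp_rot: [-180.0, 0.0, 86.3]
ft_force: [-0.3, 0.9, 0.4]
finger_gap: 0.2
pics/w2.png 3.3333333333333335
```

View pics/w2.png

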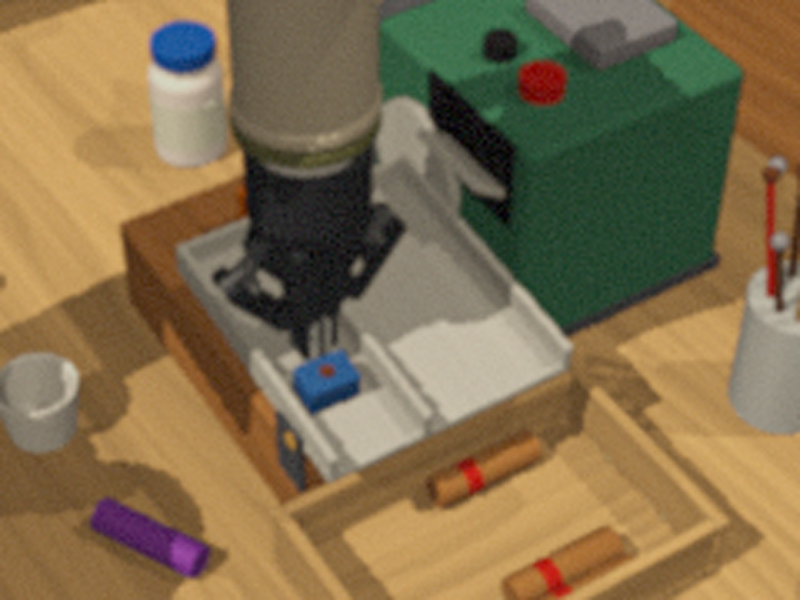

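```bash
python3 -m crank '{"slide":[[-0.012,0,0.0012],[-0.012,0,0.0012],[-0.012,0,0.0012],[-0.008,0,0.0008],[-0.008,0,0.0008],[-0.008,0,0.0008],[-0.008,0,0.0008],[0,0,0]],"twist":[0,0,0,0,0,0,0,0]}'
python3 - <<'E'
from h import *
b=viewer.snapshot("side");zoom(b["img"],180,130,420,310,"pics/x2.png")
E
```

```text
time: 36.85
tool_pos: [478.7, -90.1, 106.8]
tcp_rot: [-180.0, 0.0, 86.4]
ft_force: [-0.1, 0.7, 0.2]
finger_gap: 0.2
pics/x2.png 3.3333333333333335
```

View pics/x2.png

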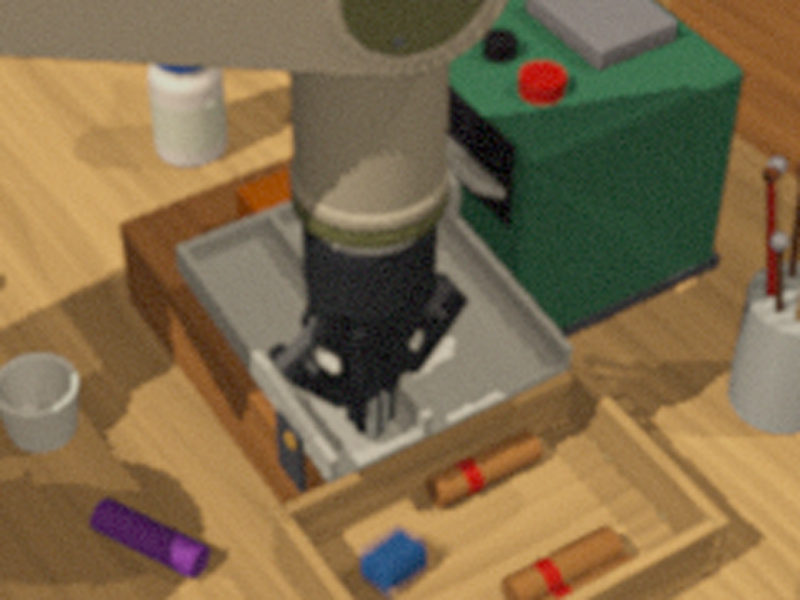

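The block has dropped into the tote at (395,560). I'll lift clear and verify.

```bash
python3 -m crank '{"slide":[[0,0,-0.03],[0,0,-0.045],[0,0,-0.045],[0.04,-0.02,0],[0.045,-0.02,0],[0.045,-0.02,0],[0.045,-0.02,0],[0.045,-0.02,0]],"twist":[0,0,0,0,0,0,0,0]}'
python3 -m crank '{"slide":[[0.045,-0.01,0],[0.045,-0.01,0],[0.045,-0.01,0],[0.045,0,0],[0,0,0],[0,0,0]],"twist":[0,0,0,0,0,0]}'
python3 - <<'E'
from h import *
import pickle
go()
a=viewer.snapshot("top");b=viewer.snapshot("side");zoom(b["img"],150,130,450,355,"pics/y2.png");zoom(a["img"],130,100,450,320,"pics/y1.png")
pickle.dump((a,b),open("s9.pkl","wb"))
E
```

```text
time: 37.7
tool_pos: [391.7, 138.5, 227.2]
tcp_rot: [179.9, -0.0, 86.4]
ft_force: [2.3, -0.1, -0.2]
finger_gap: -0.0
time: 38.3
tool_pos: [373.4, 319.0, 226.5]
tcp_rot: [-179.9, 0.1, 86.6]
ft_force: [0.8, 0.2, -0.2]
finger_gap: -0.2
t 38.3 at [373.4 319.  226.5] [-1.7994e+02  6.0000e-02  8.6570e+01] F [ 0.8  0.2 -0.2] gap -0.2 
 twist -0.0 slide_m [ 0.  0. -0.] len 0.0
pics/y2.png 2.6666666666666665
pics/y1.png 2.5
```

View pics/y1.png

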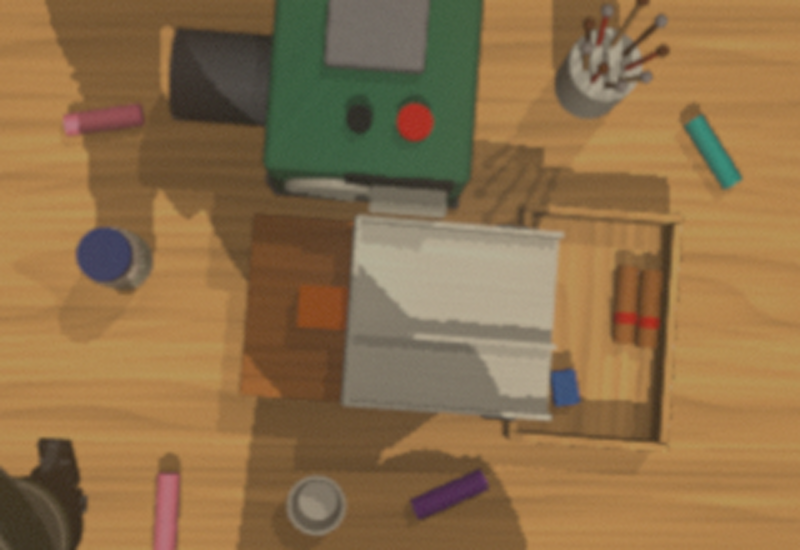

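View pics/y2.png

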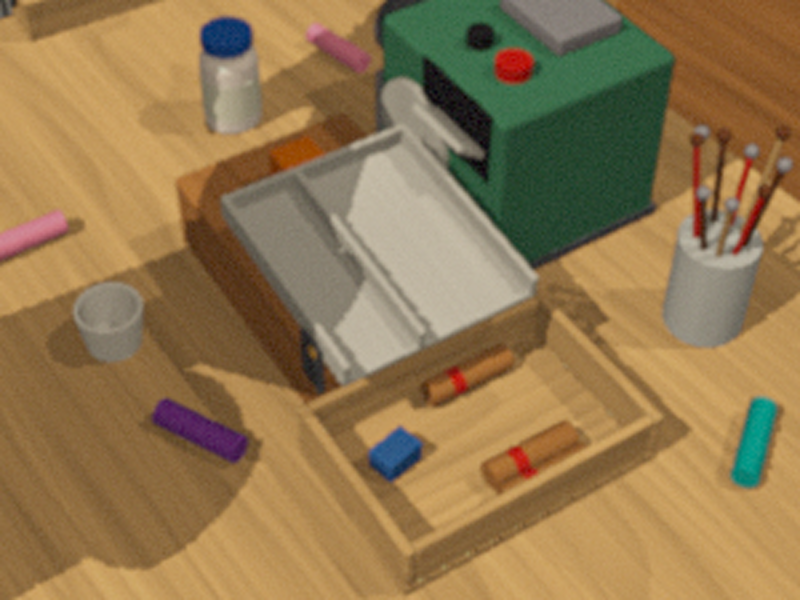

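Run:
```python
from h import *
import pickle
np.set_printoptions(precision=1,suppress=True)
a,b=pickle.load(open("s9.pkl","rb"))
Sx=lambda u,v:(150+u/2.6667,130+v/2.6667); A=lambda u,v:(130+u/2.5,100+v/2.5)
t=np.radians(-3.6)
def toB(w): 
    v=w[:2]-[539.8,21.6];return np.array([np.cos(t)*v[0]+np.sin(t)*v[1],-np.sin(t)*v[0]+np.cos(t)*v[1]])
print("side dowels",[toB(w) for w in p2w(b,[Sx(468,374),Sx(530,455)],25)])
print("top dowels",[toB(w) for w in p2w(a,[A(627,305),A(650,307)],25)])
print("block",[toB(w) for w in p2w(b,[Sx(396,447)],25)])
print("wedge butt end top",[toB(w) for w in p2w(a,[A(298,308)],118)], toB(p2w(a,[A(108,255)],110)[0]),p2w(a,[A(108,255)],110),p2w(a,[A(317,505)],45))
# overlay tote ideal
def W(L): return [539.8+np.cos(t)*L[0]-np.sin(t)*L[1],21.6+np.sin(t)*L[0]+np.cos(t)*L[1],L[2]]
for d,n,x0,y0,x1,y1,f in ((a,"z1",300,160,420,300,5),(b,"z2",240,220,420,355,4.4)):
    im=cv2.resize(d["img"][y0:y1,x0:x1,::-1],None,fx=f,fy=f,interpolation=cv2.INTER_CUBIC)
    for z in (55,):
        q=[(proj(d,W(L))[0]-(x0,y0))*f for L in [(120,-100,z),(120,-260,z),(-120,-260,z),(-120,-100,z)]]
        cv2.polylines(im,[np.round(q).astype(int)],True,(0,0,255),1)
    q=[(proj(d,W(L))[0]-(x0,y0))*f for L in [(-90,-130,98),(90,-130,98)]]
    cv2.polylines(im,[np.round(q).astype(int)],False,(0,255,0),1)
    cv2.imwrite(f"pics/{n}.png",im)
```

```text
side dowels [array([  33.6, -123.9]), array([  27.3, -218.4])]
top dowels [array([  24.4, -218.9]), array([  24. , -242.6])]
block [array([ -57.7, -155.5])]
wedge butt end top [array([ -4.7, 113.7])] [ 33.5 300.3] [[592.1 319.2 110. ]] [[345.8 118.2  45. ]]
```

View pics/z2.png

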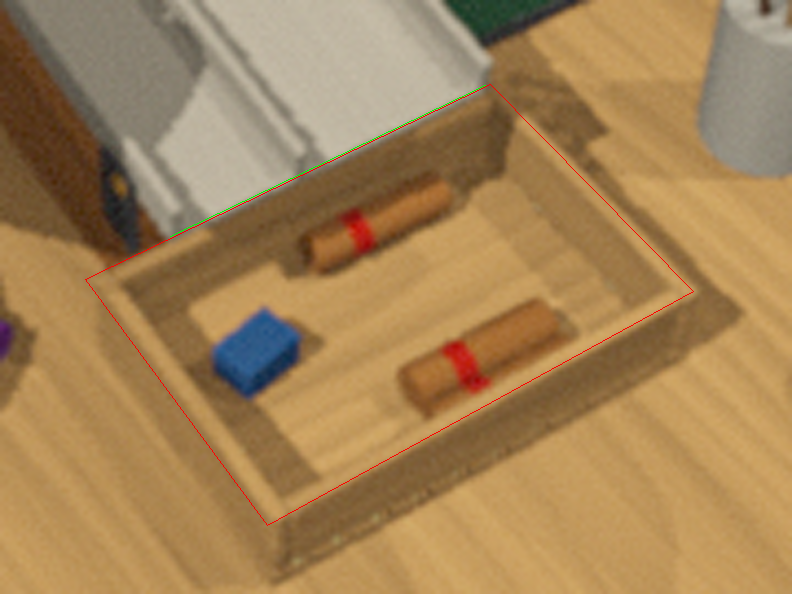

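View pics/z1.png

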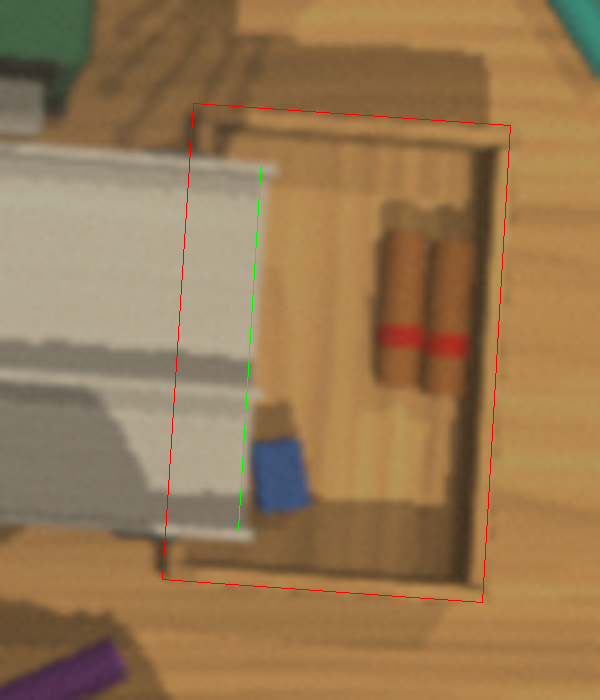

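All three dowels (one under the lip, two by the outer wall) and the block are in the tote, which matches its goal outline in both views. The wedge is holding. Handing in.

```bash
python3 -m crank '{"slide":[[0,0,0],[0,0,0],[0,0,0],[0,0,0]],"twist":[0,0,0,0]}'; python3 -c "
from bench import hand_in
print(hand_in())"
```

```text
time: 38.8
tool_pos: [374.4, 317.8, 227.2]
tcp_rot: [180.0, -0.0, 86.3]
ft_force: [-0.2, -0.1, 0.2]
finger_gap: -0.1
the job is handed in; nothing more can be done
None
```

The job is done and handed in at 38.8 s of the 69 s allowed. The tote is against the bed under the lip, the wedge holds the tray fully tipped, and all three dowels and the block are in the tote.

- **Tote:** I had to place it twice. After the first placing it ended up about 30 mm back from the bed, most likely because I opened the fingers while backing away. I gripped it again, pushed it square to about 29 N and let go cleanly, before touching the wedge. It then measured about 1 mm from its goal, at the bed's angle within measuring error.
- **Wedge:** I drove it in along the bed's centreline until the push rose to about 33 N on the stop. It and the tray stayed put when released and in every later picture.
- **Dowels and block:** The dowels rolled into the tote when the tray tipped, and I pushed the block over the lip with closed fingers.

**Last checks:**
- No single picture shows all three dowels. The side view shows one below the lip and one by the outer wall. The top view shows two by the outer wall, so the count comes from combining them.
- The tote matches its goal outline closely in the side view. In the top view its edges lie a few mm inside the outline. That camera has drawn things about 3% small all along, so I read this as camera scale, not a shift.
- The wedge's thick end measured at y 114 mm, where I expected 119 mm. That is within what the cameras can tell, with the tray visibly tipped.
- The glue jar and white cup measured within about 4 mm and 1 mm of where they started, and the arm never went near them or the brush tin. I checked the tin only by eye.

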